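Open the parts tray's flush cover and kit the pipe clamp

TASK

Slide the flush cover of the parts tray fully open by pressing down on it, then take out the washer and the spacer bush lying under it and thread them down the upright stud of the pipe clamp: the broad washer first, fully home on the clamp, then the narrow bush, fully home on the washer. Leave the cover fully open, and leave the tools, the tape and the spray can on the bench where they are.

Things in the scene. Friction and masses are not known exactly. Their poses are not given: they have to be found in the camera images.
- tray: Fixed shallow parts tray of road-case build (black sides, aluminium edges, steel corners), 272 x 166 mm, 41 mm high. Origin: centre of its underside; its x axis runs along the 272 mm length, z up. Two open wells side by side along x, each 126 mm (x) by 136 mm (y), floors 5 mm above the bench: the parts well from x = -130 to -4 mm and the other well, holding two loose nuts, from x = 4 to 130 mm. The side rails (y = 73 to 83 mm either side) and the end walls rise to 41 mm
- cover (a joint): Travel (m) of the tray's sliding cover along the tray's +x: 0 = parts well quite covered, 0.133 = against its stop, parts well quite open and the cover over the other well. It starts near 0. It resists with about 2 N and stays where it is left
- cover_top (a point): Centre of the upper face of the cover: a plain grey panel 126 mm (along the tray's x) by 144 mm, 5 mm thick, without handle, hole or lip. Its upper face is flush with the rails and end walls, 41 mm above the bench, and its edge on the parts-well side meets the end wall, so there is nothing to push against: press down on it (some 8 to 15 N) and drag
- washer: Thick steel washer, 46 mm outside diameter, hole 15 mm, 10 mm thick, 90 g or so, lying flat on the floor of the parts well, under the cover at the start. Origin: centre of its underside
- bush: Steel spacer bush, 32 mm outside diameter, hole 15 mm, 26 mm tall, 110 g or so, standing upright on the floor of the parts well beside the washer (which of the two lies nearer the tray's end varies). Origin: centre of its underside. In the parts well each of the two has at least 28 mm free on both sides along the tray's y
- clamp: Fixed clamp stand: black board 200 x 120 mm, 15 mm thick, with a 48 mm aluminium tube lying along its x axis in two wooden saddles, and a dark metal pipe clamp closed on the middle of the tube with its steel stud standing straight up. Origin: centre of the board's underside. All but the stud stays below 103 mm above the bench
- seat (a point): Centre of the flat round boss (29 mm across) on top of the clamp, at the foot of the stud, 102 mm above the bench: the washer's underside comes to rest here, the bush's underside 10 mm above it
- stud_tip (a point): Top of the stud, 51 mm straight above the seat; the stud is 12 mm in diameter, its top 5 mm tapering to 6 mm
- spanner: Bystander: steel spanner 190 mm long lying on the bench; origin under its middle
- screwdriver: Bystander: screwdriver 200 mm long with a black handle lying on the bench; origin under its middle
- tape: Bystander: black roll of tape lying flat, 110 mm across, 48 mm high; origin: centre of its underside
- spray: Bystander: white spray can with a steel shoulder and a black cap standing upright, 52 mm across, 160 mm tall; origin: centre of its underside
Things that resemble listed ones, but are neither listed nor needed, are in the scene too. What is shaped like the clamp but turquoise is not meant.

How it is judged:
On the way, in this order (a step that is already met when the one before it is completed fails the run):
1. the cover is slid fully open (within 8 mm of its stop) (value of joint cover above 0.125 m), for 0.2 s.
2. the washer is threaded down the stud and lies fully home on the clamp (horizontal distance between washer and seat below 0.004 m and z of washer in the frame of seat between -0.003 and 0.003 m), for 0.2 s.
At the end, for the whole second after the job is handed in: Cover within 8 mm of its open stop; washer on the clamp's seat round the stud (4 mm of the axis, underside within 3 mm of the seat); bush on the washer round the stud (4 mm of the axis, underside 10 mm above the seat, within 3.5 mm); both at rest (all of step 2 and value of joint cover above 0.125 m and horizontal distance between bush and seat below 0.004 m and z of bush in the frame of seat between 0.0065 and 0.0135 m and linear speed of each of washer, bush below 0.02 m/s); the robot touches nothing.
It fails at once if the spanner, screwdriver, tape roll or spray can is shifted by more than 30 mm (distance of any of spanner, screwdriver, tape, spray from where it was at the start of the episode above 0.03 m).
It also fails if it takes over 72 s, if anything falls off the work surface, if the arm or the gripper's body presses on something with over 40 N, if the wrist force passes 120 N, or if a joint passes its speed limit or range.

ROBOT

A 6-joint arm with a two-finger parallel gripper is mounted at the origin on the work surface. World frame = base frame: x ahead of the robot, y to its left, z up, the work surface at z = 0. Lengths are in m, angles in rad, forces in N, time in s.
With the tool pointing down it reaches from about 0.425 to 0.95 m from the base axis. Payload 3.5 kg.
Tool frame: the origin (TCP) lies at the very end of the fingers, on their centre line; the grasp point (between the pads) lies 19 mm behind it; y points along the fingers, x is the direction in which the jaws open and shut, and the axes are right-handed (so a half turn about y gives the same grasp; the last joint's range is limited). The gripper opens to 85 mm and grips with 20 to 120 N. Pads are 22 mm wide; open, the fingers measure 114 mm over their backs; the gripper's body (76 mm by 85 mm) begins 54 mm behind the grasp point. The pads swing forward as they close: fully open they stand 13 mm farther back than shut.
Start: joints at [-1.486, 0.286, 1.577, -0, 1.279, -0.15], TCP at [0.157, -0.656, 0.231] pointing down, gripper open.
Joint ranges: [-2.77, 2.77], [-0.9, 2.22], [0.21, 2.48], [-1.53, 4.67], [0.24, 2.81], [-2.84, 2.84]. Speed limits (rad/s): [2.79, 2.79, 3.14, 3.14, 3.14, 3.14].

INTERFACE

Orientations are given as a unit quaternion [x, y, z, w].
In Python, from station import monitor, optics, order, models gives the robot as it stands.
- The arm moves only by the tool servo_tool, never from a script. Its arguments are lists of equal length, an entry for each row: "grip": the finger opening in cm, from 0 to 8.54; "linear": the shift along the tool's x, y, z in cm, a list of three; "spin": the turn about the tool's y in rad. A call has 1 to 10 rows; each row shifts and turns the commanded pose from where the row before left it, along the tool's axes as they then stand; what a row does not reach is not made up. A row lasts 1/12 s, in which the tool goes at most 41.7 mm and 7.16 degrees, less where a joint would pass 70% of its speed; a pose out of reach is approached as far as the arm can. A call with a gripper value outside its range is refused whole. The fingers move at their own pace and stop on an object; "grip_force" is the grip in N (left out, the last holds). Time passes only in rows, so rows that do not move let the fingers close. It gives the time, the measured TCP pose, the force and the opening at its end, in the units of the state.
- monitor.sense(): the state, without advancing time (a new reading comes with each control period).
- optics.get_image(name): name is "scene" or "top"; returns a dict with "img" (384x512x3 uint8, blue, green, red), "vfov" (degrees; the focal length in pixels is half the picture's height over the tangent of half this angle, whatever the lens; pixels are square), "cx", "cy" (the principal point, pixels), "k1" (the pictures are not rectified: a ray, as slopes to the right and down, at radius r is drawn at 1 + k1 r^2 times it, then the intrinsics apply), "R" (3x3) and "t" (3): a world point X has camera coordinates R X + t. Camera axes: x right, y down, z forward; pixel columns grow to the right and rows downward; lengths in m; the calibration is good to about 2 mm. A picture is of the moment at which its call begins. There is no depth.
- order.close_job(): hands the job in, once; it reports no verdict.
Trained networks look in the newest picture that a camera, given by its name, has taken for a name from the list of things; names that differ only in an ending like _2 or _b are one class to them, and where a whole thing is asked for, a point or a joint stands for the part that bears it (a point fixed in the world has none). Each returns a list of dicts, best first, with "p" (0 to 1); they miss things now and then, are a little off and sometimes report something else, mostly with a low value. They report only what shows in the picture. A call takes as long as a camera call. They do not tell look-alikes from the thing itself.
- models.masks_of(camera, label): "mask" (384x512 bool, what is visible of it) and "uv" ([column, row] in pixels, amid what is visible of it).
- models.landmark_of(camera, label): "uv" ([column, row] in pixels: a listed point, or the origin of a listed thing).
The state is a dict: "time_s": time; "joints": joint angles; "dq": joint speeds; "effort": joint torques, N m; "eef_pos": TCP position; "orientation": TCP orientation; "force": force on the tool from outside, world axes, zero at the start; "ft_torque": the same for the moment, N m; "width": finger opening in m.
Only numpy, scipy, OpenCV 4.12 (cv2) and the standard library are available. Lean on these libraries where they do the work, as an engineer would, in place of code of your own. Each camera call takes 0.05 s, during which the arm holds its last target.

## Working session

There is one attempt and no reset: what is moved stays moved. The work goes in short steps, Python scripts to look and compute and a tool call to move; the robot and the scene stay as the last step left them, time stands still between calls to the robot, and variables do not carry over. Pictures are saved under pics/ and viewed, and the job is handed in when it is done.

Besides the shell and the picture viewer there is one more tool, called after "Call:" as name(argument=value, ...) on one line, values as JSON. servo_tool: Moves the arm, as the interface text tells. Its arguments: {"type":"object","properties":{"grip":{"type":"array","items":{"type":"number"}},"linear":{"type":"array","items":{"type":"array","items":{"type":"number"}}},"spin":{"type":"array","items":{"type":"number"}},"grip_force":{"type":"number"}},"required":["grip","linear","spin"]}

```bash
ls; mkdir -p pics
python3 - <<'E'
from station import monitor, optics, order, models
import cv2
s=monitor.sense(); print(s)
for n in ["scene","top"]:
    d=optics.get_image(n); cv2.imwrite(f"pics/{n}0.png",d["img"]); print(n,{k:v for k,v in d.items() if k!="img"})
E
```

```text
pics
{'time_s': 0.0, 'joints': array([-1.48600194e+00,  2.87218995e-01,  1.57820450e+00, -1.46545941e-05,
        1.27861099e+00, -1.50035465e-01]), 'dq': array([-0.00151349,  0.001275  ,  0.00108404,  0.00083997, -0.00051414,
        0.00068188]), 'effort': array([-3.04031873e-04, -4.05984235e+01, -2.92625785e+01, -1.80251327e-04,
        5.69074255e-03, -2.82363786e-06]), 'eef_pos': array([ 0.15700177, -0.65579569,  0.22989674]), 'orientation': array([-0.55450392,  0.43857707, -0.43738938,  0.55575722]), 'force': array([ 0.04016572,  0.24616874, -0.90447333]), 'ft_torque': array([ 0.05370095,  0.0544371 , -0.03568315]), 'width': 0.08563052583191058}
scene {'vfov': 52.96068884359407, 'cx': 252.74472393109775, 'cy': 189.39490793953107, 'k1': -0.04175183530246805, 'R': array([[ 0.11979936,  0.99277388, -0.00693819],
       [ 0.75326395, -0.09544531, -0.65075619],
       [-0.64671596,  0.07273389, -0.75925506]]), 't': array([ 0.05203736, -0.33125561,  1.53225045])}
top {'vfov': 42.109597345725206, 'cx': 263.6916168603772, 'cy': 189.8813080188413, 'k1': -0.07094121123537755, 'R': array([[ 0.00574426, -0.9999814 ,  0.00205246],
       [-0.99902478, -0.00582859, -0.0437666 ],
       [ 0.04377774, -0.00179906, -0.99903968]]), 't': array([-0.08655759,  0.50547643,  1.55245573])}
```

View pics/scene0.png

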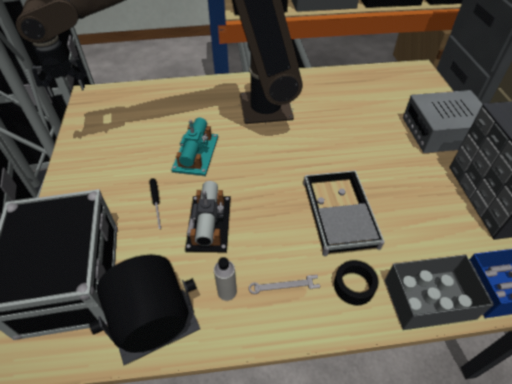

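View pics/top0.png

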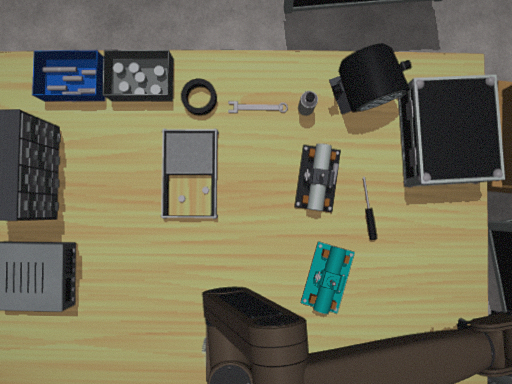

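The scene view shows the tray at about (342,210), with its cover over the far (bottom) half and nuts in the near well. The black clamp is at (208,215), the turquoise decoy at (197,147), the spray can at (225,280), and the spanner at (285,286). The top view shows the tray at about (190,174), with the cover at (190,152), and the clamp at (318,178).

```bash
cat > h.py <<'E'
import numpy as np, cv2
from scipy.optimize import least_squares
from station import monitor, optics, order, models
def K(d):
    h=d["img"].shape[0]; return h/2/np.tan(np.radians(d["vfov"])/2)
def proj(d,X):
    X=np.atleast_2d(X); c=X@d["R"].T+d["t"]; s=c[:,:2]/c[:,2:]; r2=(s**2).sum(1,keepdims=True)
    return s*(1+d["k1"]*r2)*K(d)+[d["cx"],d["cy"]]
def ray(d,uv):
    p=(np.array(uv,float)-[d["cx"],d["cy"]])/K(d); s=p.copy()
    for _ in range(20): s=p/(1+d["k1"]*(s@s))
    o=-d["R"].T@d["t"]; v=d["R"].T@np.array([s[0],s[1],1]); return o,v/np.linalg.norm(v)
def atz(d,uv,z):
    o,v=ray(d,uv); return o+v*(z-o[2])/v[2]
def tri(pairs):
    A=np.zeros((3,3));b=np.zeros(3)
    for d,uv in pairs:
        o,v=ray(d,uv);P=np.eye(3)-np.outer(v,v);A+=P;b+=P@o
    X=np.linalg.solve(A,b); return X,[np.linalg.norm((np.eye(3)-np.outer(ray(d,uv)[1],ray(d,uv)[1]))@(X-d_o(d))) for d,uv in pairs]
def d_o(d): return -d["R"].T@d["t"]
def pic(name,fn,box=None,s=1):
    d=optics.get_image(name); im=d["img"]
    if box: im=im[box[1]:box[3],box[0]:box[2]]
    cv2.imwrite("pics/"+fn,cv2.resize(im,None,fx=s,fy=s,interpolation=cv2.INTER_CUBIC)); return d
E
python3 - <<'E'
from h import *
D={n:optics.get_image(n) for n in ["top","scene"]}
np.set_printoptions(precision=4,suppress=True)
hz=dict(tray=0,cover_top=.041,clamp=0,seat=.102,stud_tip=.153,spanner=0,screwdriver=0,tape=0,spray=0)
for l,z in hz.items():
    for n in D:
        for r in models.landmark_of(n,l)[:3]:
            print(l,n,round(r["p"],2),np.round(r["uv"],1),atz(D[n],r["uv"],z))
for l in ["tray","clamp"]:
  for n in D:
    for r in models.masks_of(n,l)[:3]:
        print(l,n,r["p"],r["uv"],r["mask"].sum())
im=D["top"]["img"]
cv2.imwrite("pics/tray.png",cv2.resize(im[120:230,150:230],None,fx=5,fy=5,interpolation=cv2.INTER_CUBIC))
cv2.imwrite("pics/clamp.png",cv2.resize(im[130:225,285:355],None,fx=6,fy=6,interpolation=cv2.INTER_CUBIC))
E
```

```text
tray top 0.71 [190.7 173.8] [0.5561 0.1477 0.    ]
tray scene 0.64 [339.2 214.9] [0.5622 0.1468 0.    ]
cover_top top 0.85 [191.3 151.3] [0.6227 0.1408 0.041 ]
cover_top top 0.24 [306.8 107.3] [ 0.7622 -0.216   0.041 ]
cover_top scene 0.89 [350.  217.3] [0.6038 0.1611 0.041 ]
clamp top 0.88 [323.7 276.9] [ 0.2337 -0.2739  0.    ]
clamp top 0.61 [316.4 181.2] [ 0.5349 -0.2502  0.    ]
clamp scene 0.77 [195.1 151. ] [ 0.2225 -0.2856  0.    ]
clamp scene 0.65 [209.2 225.1] [ 0.5505 -0.2507  0.    ]
seat top 0.85 [332.7 283.1] [ 0.2288 -0.288   0.102 ]
seat top 0.57 [324.7 175.4] [ 0.546  -0.2638  0.102 ]
seat scene 0.64 [207.  201.4] [ 0.5415 -0.247   0.102 ]
stud_tip top 0.64 [324.6 175.3] [ 0.5425 -0.2572  0.153 ]
stud_tip top 0.59 [333.2 283.3] [ 0.2354 -0.2822  0.153 ]
stud_tip scene 0.85 [191.4 119.7] [ 0.2376 -0.2796  0.153 ]
stud_tip scene 0.68 [205.9 191.6] [ 0.5488 -0.2454  0.153 ]
stud_tip scene 0.56 [224.6 294. ] [ 0.8516 -0.2168  0.153 ]
spanner top 0.89 [256.5 107.9] [ 0.7678 -0.0592  0.    ]
spanner scene 0.73 [285.2 285.3] [ 0.773  -0.0582  0.    ]
screwdriver top 0.67 [368.8 207.3] [ 0.4532 -0.4166  0.    ]
screwdriver scene 0.7 [155.2 208.1] [ 0.4647 -0.4156  0.    ]
tape top 0.68 [369.  207.1] [ 0.4539 -0.4172  0.    ]
tape top 0.63 [198.6  99.5] [0.7941 0.1259 0.    ]
tape scene 0.78 [349.7 286.5] [0.7983 0.1121 0.    ]
spray scene 0.57 [223.8 293.1] [ 0.7752 -0.223   0.    ]
tray top 0.65 [188.6, 170.7] 4625
tray scene 0.6 [343.2, 213.4] 4727
clamp top 0.91 [327.9, 278.2] 2537
clamp top 0.62 [316.1, 177.9] 2433
clamp scene 0.79 [194.9, 144.2] 1840
```

View pics/tray.png

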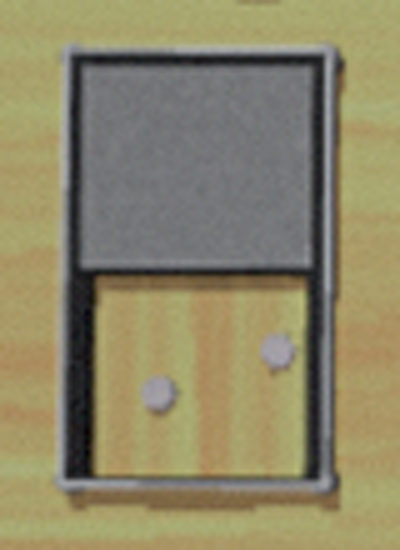

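View pics/clamp.png

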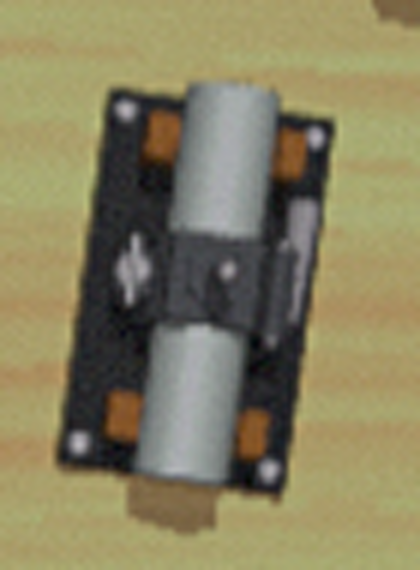

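Run:
```python
import cv2
im=cv2.imread("pics/scene0.png")
cv2.imwrite("pics/sclamp.png",cv2.resize(im[165:265,170:250],None,fx=6,fy=6,interpolation=cv2.INTER_CUBIC))
cv2.imwrite("pics/stray.png",cv2.resize(im[160:260,290:395],None,fx=6,fy=6,interpolation=cv2.INTER_CUBIC))
```

```text
(no output)
```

View pics/sclamp.png

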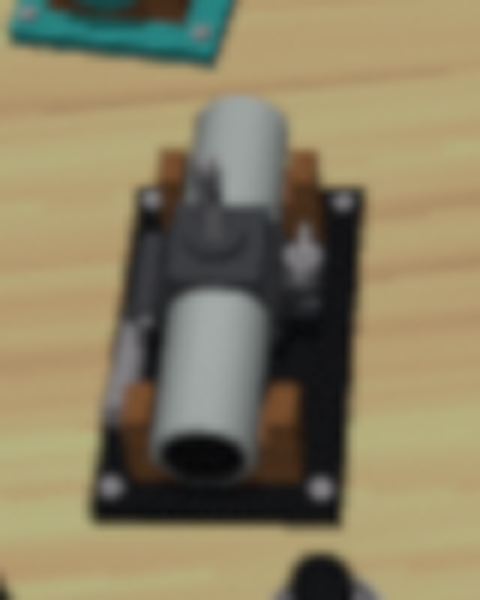

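View pics/stray.png

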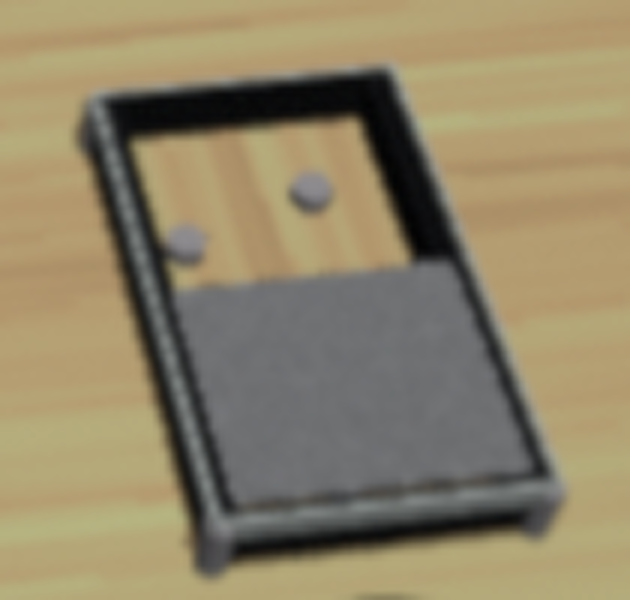

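```bash
cat > fit.py <<'E'
from h import *
np.set_printoptions(precision=4,suppress=True)
D={n:optics.get_image(n) for n in ["top","scene"]}
def u(p,s,o): return (np.array(p)+.5)/s-.5+np.array(o)
tt=[u(p,5,(150,120)) for p in [(68,50),(332,50),(332,485),(66,485)]]
ts=[u(p,6,(290,160)) for p in [(212,530),(560,488),(388,70),(92,98)]]
# order: far-left(y+?), top view: x up, y left -> (68,50)= far x, y+
for a in tt: print("top",atz(D["top"],a,.041))
for a in ts: print("scene",atz(D["scene"],a,.041))
st=u((228,268),6,(285,130)); ss=u((208,160),6,(170,165)); sb=u((213,238),6,(170,165))
print("stud tip top",atz(D["top"],st,.153),"scene",atz(D["scene"],ss,.153),"seat scene",atz(D["scene"],sb,.102))
print(tri([(D["top"],st),(D["scene"],ss)]))
print("cams",d_o(D["top"]),d_o(D["scene"]))
# board corners
for p in [(108,88),(333,122),(280,500),(58,465)]: print("board",atz(D["top"],u(p,6,(285,130)),.015))
for p in [(135,190),(365,190),(340,522),(95,520)]: print("boardS",atz(D["scene"],u(p,6,(170,165)),.015))
E
python3 fit.py
```

```text
top [0.69   0.2293 0.041 ]
top [0.6906 0.0652 0.041 ]
top [0.4217 0.0624 0.041 ]
top [0.4206 0.2263 0.041 ]
scene [0.6965 0.0634 0.041 ]
scene [0.6949 0.2295 0.041 ]
scene [0.4261 0.2269 0.041 ]
scene [0.4262 0.0643 0.041 ]
stud tip top [ 0.5455 -0.2514  0.153 ] scene [ 0.547  -0.2498  0.153 ] seat scene [ 0.5511 -0.2528  0.102 ]
(array([ 0.5456, -0.2507,  0.1516]), [np.float64(0.0008609408457731852), np.float64(0.000860940845773152)])
cams [ 0.4375 -0.0808  1.5733] [ 1.2342 -0.1947  0.9482]
board [ 0.6501 -0.2051  0.015 ]
board [ 0.6331 -0.3232  0.015 ]
board [ 0.4349 -0.2953  0.015 ]
board [ 0.4526 -0.1794  0.015 ]
boardS [ 0.4436 -0.2982  0.015 ]
boardS [ 0.4587 -0.1784  0.015 ]
boardS [ 0.6582 -0.2066  0.015 ]
boardS [ 0.6431 -0.3207  0.015 ]
```

Run:
```python
from h import *
from scipy.spatial.transform import Rotation as Ro
np.set_printoptions(precision=4,suppress=True)
s=monitor.sense(); print(Ro.from_quat(s["orientation"]).as_matrix(), s["time_s"])
```

```text
[[ 0.2326 -0.      0.9726]
 [-0.9726  0.      0.2326]
 [-0.     -1.      0.    ]] 1.4
```

Call:
servo_tool(grip=[0,0,0,0,0,0,0,0,0,0], linear=[[0,0,0],[0,0,0],[-3.3,0,1.9],[-3.3,0,1.9],[-3.3,0,1.9],[-3.3,0,1.9],[-3.3,0,1.9],[-3.3,0,1.9],[-3.3,0,1.9],[-3.3,0,1.9]], spin=[0.118,0.117,0,0,0,0,0,0,0,0])

```text
time_s: 2.23
eef_pos: [0.3097, -0.3909, 0.2315]
orientation: [0.5, -0.5, 0.5, -0.5]
force: [0.1, -0.2, 0.6]
width: 0.0
```

Call:
servo_tool(grip=[0,0,0,0,0,0,0,0,0,0], linear=[[-3.36,0,1.97],[-3.36,0,1.97],[-3.36,0,1.97],[-3.36,0,1.97],[-3.36,0,1.97],[-3.36,0,1.97],[-3.36,0,1.97],[-3.36,0,1.97],[-3.36,0,1.97],[-3.36,0,1.97]], spin=[0,0,0,0,0,0,0,0,0,0])

```text
time_s: 3.07
eef_pos: [0.5069, -0.0546, 0.2318]
orientation: [0.5, -0.5, 0.5, -0.5]
force: [-0.4, -1.3, 0.1]
width: 0.0001
```

Call:
servo_tool(grip=[0,0,0,0,0,0,0,0,0,0], linear=[[-3.36,0,1.97],[-3.36,0,1.97],[-3.36,0,1.97],[-3.36,0,1.97],[-3.36,3,1.97],[-3.36,3,1.97],[0,4,0],[0,4,0],[0,2,0],[0,0,0]], spin=[0,0,0,0,0,0,0,0,0,0])

```text
time_s: 3.9
eef_pos: [0.6136, 0.1348, 0.0734]
orientation: [0.503, -0.503, 0.497, -0.497]
force: [-0.8, 0.0, 0.2]
width: -0.0002
```

Run:
```python
from h import *
np.set_printoptions(precision=4,suppress=True)
D={n:pic(n,f"{n}1.png",b,6) for n,b in [("top",(150,110,240,200)),("scene",(300,150,400,250))]}
s=monitor.sense(); print(s["eef_pos"],s["orientation"],s["force"],s["time_s"],s["joints"])
for n in D: print(n,proj(D[n],s["eef_pos"]))
```

```text
[0.6183 0.1348 0.0802] [-0.5002  0.5003 -0.4998  0.4997] [ 0.9955 -0.9468  0.7677] 4.0 [0.0546 0.3551 1.7854 0.     1.0022 1.6255]
top [[191.4146 151.2026]]
scene [[344.9689 214.0612]]
```

View pics/scene1.png

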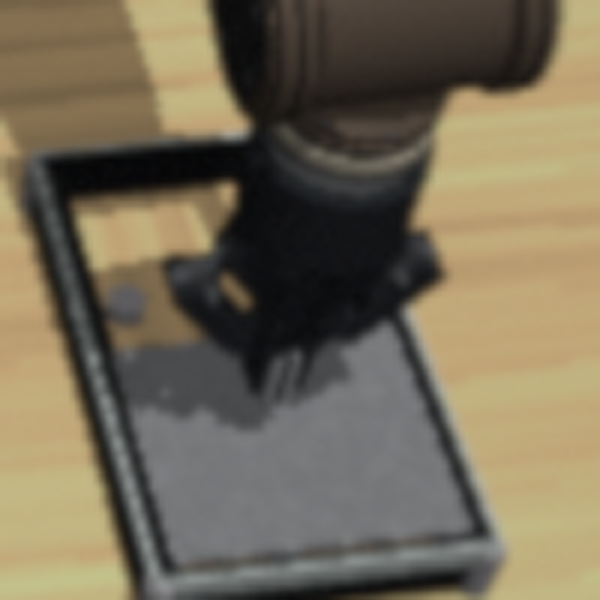

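View pics/top1.png

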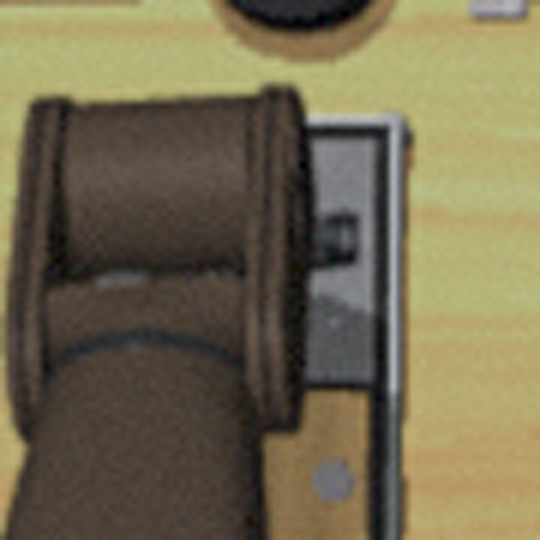

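Call:
servo_tool(grip=[0,0,0,0,0,0], linear=[[-1,1.2,0.5],[0,1.2,0],[0,0.8,0],[0,0.2,0],[0,0,0],[0,0,0]], spin=[0,0,0,0,0,0])

```text
time_s: 4.5
eef_pos: [0.6236, 0.1445, 0.047]
orientation: [0.5, -0.5, 0.5, -0.5]
force: [-0.0, -0.1, -0.0]
width: 0.0001
```

Call:
servo_tool(grip=[0,0,0,0,0,0], linear=[[0,0.3,0],[0,0.2,0],[0,0.1,0],[0,0.1,0],[0,0.1,0],[0,0,0]], spin=[0,0,0,0,0,0])

```text
time_s: 5.0
eef_pos: [0.6251, 0.1447, 0.041]
orientation: [0.499, -0.499, 0.501, -0.501]
force: [-1.4, -0.3, 8.5]
width: -0.0
```

Call:
servo_tool(grip=[0,0,0,0,0,0,0,0], linear=[[0,0.1,0],[0,0,-0.5],[0,0,-1],[0,0,-1],[0,0,-1],[0,0,-1],[0,0,-1],[0,0,0]], spin=[0,0,0,0,0,0,0,0])

```text
time_s: 5.67
eef_pos: [0.5703, 0.1446, 0.041]
orientation: [0.499, -0.498, 0.501, -0.501]
force: [-2.0, -0.7, 11.4]
width: -0.0001
```

Call:
servo_tool(grip=[0,0,0,0,0,0,0,0,0], linear=[[0,0,-1],[0,0,-1],[0,0,-1],[0,0,-1],[0,0,-1],[0,0,-1],[0,0,-1],[0,0,-1],[0,0,0]], spin=[0,0,0,0,0,0,0,0,0])

```text
time_s: 6.42
eef_pos: [0.4905, 0.1446, 0.041]
orientation: [0.499, -0.498, 0.502, -0.502]
force: [-1.5, -2.7, 13.7]
width: 0.0002
```

Run:
```python
from h import *
d=pic("scene","scene2.png",(290,140,400,255),5)
print(monitor.sense()["force"])
```

```text
[-1.11314676 -2.77667233 13.20579871]
```

View pics/scene2.png

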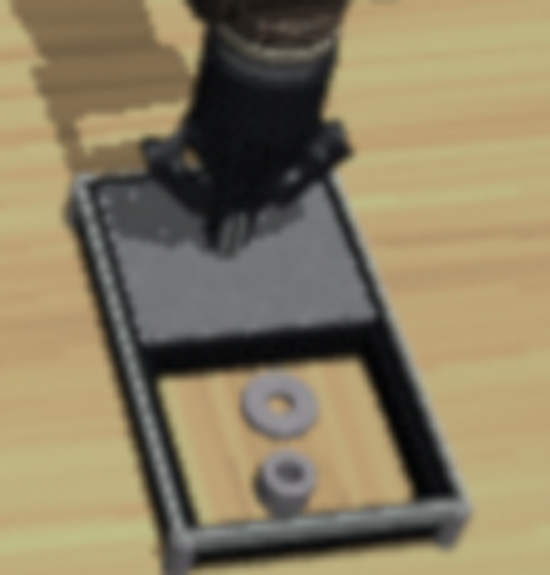

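The cover now lies over the near well. The washer shows at about (346,221) and the bush at (347,234). I'll push a little further to make sure the cover is at its stop, then lift.

Call:
servo_tool(grip=[0,0,0,0,0,0], linear=[[0,0,-0.5],[0,0,-0.5],[0,0,-0.4],[0,0,0],[0,0,0],[0,0,0]], spin=[0,0,0,0,0,0])

```text
time_s: 6.97
eef_pos: [0.4789, 0.1451, 0.041]
orientation: [-0.497, 0.498, -0.503, 0.503]
force: [3.6, -0.6, 8.5]
width: -0.0002
```

Call:
servo_tool(grip=[6,6,6,6,6,6,6,6,6], linear=[[0,-1,0],[0,-3,0],[0,-3,0],[0,-3,0],[3,-1,0],[3.8,0,0],[3.8,0,0],[3.8,0,0],[3.6,0,0]], spin=[0,0,0,0,0,0,0,0,0])

```text
time_s: 7.72
eef_pos: [0.4734, -0.0365, 0.1476]
orientation: [0.5, -0.5, 0.5, -0.5]
force: [0.4, 0.1, -0.3]
width: 0.0598
```

Run:
```python
from h import *
np.set_printoptions(precision=4,suppress=True)
D={}
D["top"]=pic("top","top3.png",(150,115,235,225),5)
D["scene"]=pic("scene","scene3.png",(300,160,395,260),6)
for n in D: np.save(f"pics/{n}3.npy",D[n],allow_pickle=True)
for l,z in dict(washer=.005,bush=.005,cover_top=.041).items():
    for n in D:
        for r in models.landmark_of(n,l)[:3]:
            print(l,n,round(r["p"],2),np.round(r["uv"],1),atz(D[n],r["uv"],z))
s=monitor.sense(); print(s["eef_pos"],s["time_s"],s["width"])
for n in D: print(n,proj(D[n],s["eef_pos"]))
pic("scene","scene3t.png",(220,100,350,230),5)
pic("top","top3t.png",(170,110,330,260),4)
```

```text
washer top 0.64 [188.5 160.9] [0.5965 0.1545 0.005 ]
washer top 0.34 [259.4 108.8] [ 0.7639 -0.0685  0.005 ]
washer scene 0.73 [345.9 224.5] [0.6032 0.1555 0.005 ]
washer scene 0.45 [206.  191.3] [ 0.42   -0.2544  0.005 ]
bush top 0.54 [189.2 143.2] [0.6528 0.1531 0.005 ]
bush scene 0.63 [341.8 237.7] [0.6474 0.1308 0.005 ]
bush scene 0.42 [348.9 222.2] [0.5961 0.1668 0.005 ]
cover_top top 0.77 [188.3 195.6] [0.4857 0.1484 0.041 ]
cover_top scene 0.57 [339.4 188.4] [0.4913 0.1598 0.041 ]
[ 0.4741 -0.0339  0.1472] 8.1167 0.059956605237135446
top [[246.3395 198.8438]]
scene [[278.4483 166.256 ]]
```

View pics/scene3.png

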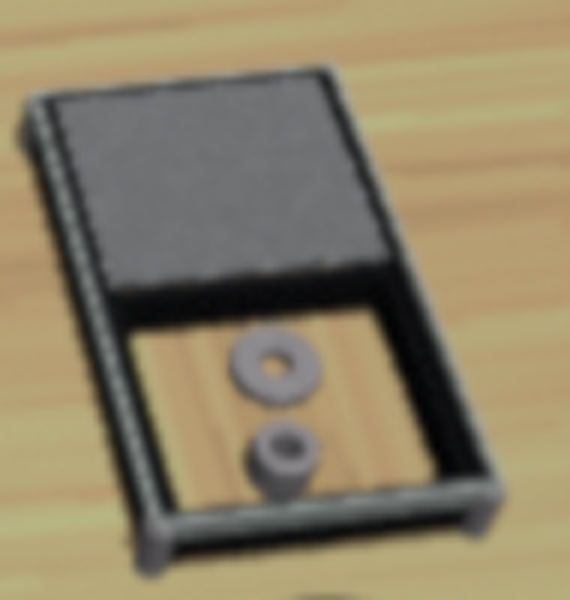

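View pics/top3.png

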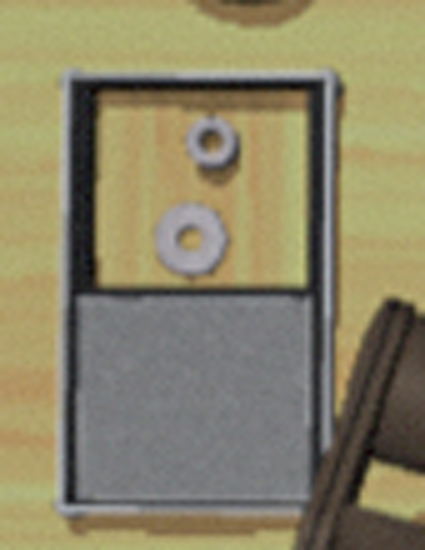

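View pics/scene3t.png

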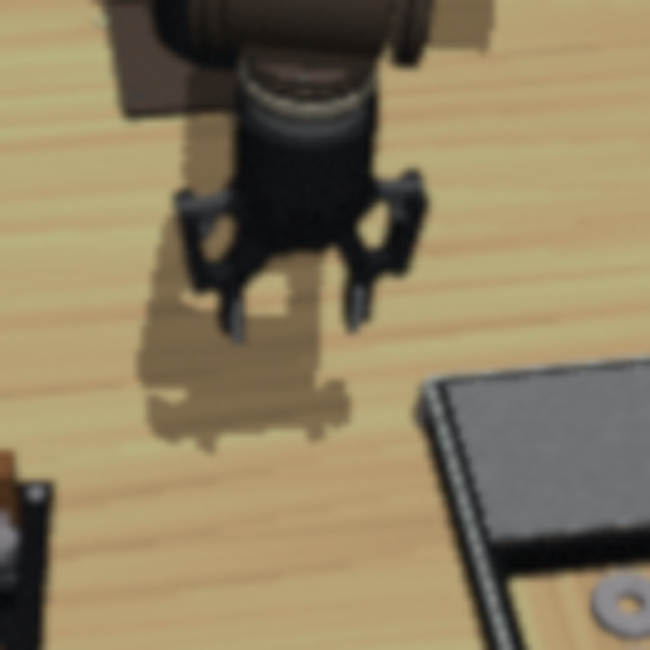

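View pics/top3t.png

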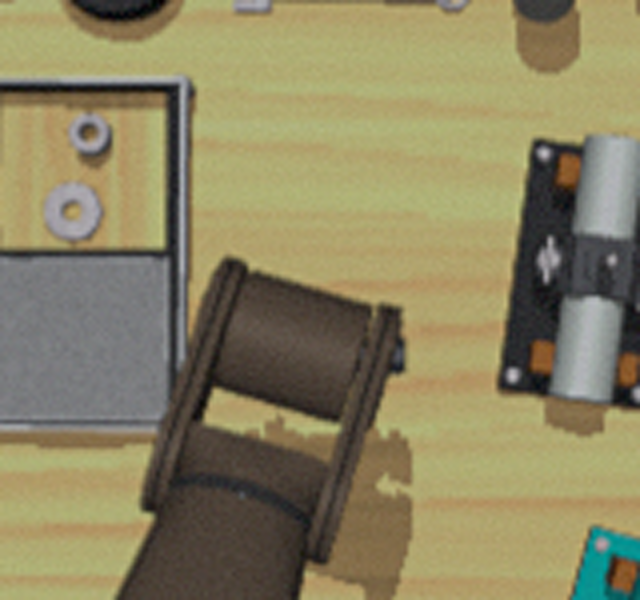

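```bash
cat > m.py <<'E'
from h import *
np.set_printoptions(precision=4,suppress=True)
T=np.load("pics/top3.npy",allow_pickle=True).item(); S=np.load("pics/scene3.npy",allow_pickle=True).item()
def u(p,s,o): return (np.array(p)+.5)/s-.5+np.array(o)
w=u((191.5,239),5,(150,115)),u((276,366),6,(300,160))
b=u((212.5,142),5,(150,115)),u((288,446),6,(300,160))
for n,p,z in [("washer",w,.015),("bush",b,.031)]:
    print(n,atz(T,p[0],z),atz(S,p[1],z),tri([(T,p[0]),(S,p[1])]))
# automatic: metal-ish bright gray segmentation in both views
for d,box,nm in [(T,(168,130,214,172),"T"),(S,(318,210,380,248),"S")]:
    im=d["img"][box[1]:box[3],box[0]:box[2]].astype(int); 
    sat=im.max(2)-im.min(2); m=((sat<28)&(im.mean(2)>95)).astype(np.uint8)
    n,l,st,c=cv2.connectedComponentsWithStats(m)
    for i in range(1,n):
        if st[i,4]>30: print(nm,st[i],c[i]+box[:2], st[i,:2]+box[:2]+(st[i,2:4]-1)/2)
E
python3 m.py
```

```text
washer [0.5908 0.1548 0.015 ] [0.5959 0.1548 0.015 ] (array([0.5916, 0.1564, 0.0089]), [np.float64(0.000658807207086162), np.float64(0.0006588072070862784)])
bush [0.6499 0.1402 0.031 ] [0.6532 0.1416 0.031 ] (array([0.6507, 0.1418, 0.0275]), [np.float64(0.0011425518445527369), np.float64(0.001142551844552707)])
T [ 0  0 46  1 46] [190.5 130. ] [190.5 130. ]
T [19  8 11 10 64] [191.9062 142.8125] [192.  142.5]
T [ 13  26  15  14 147] [187.8027 162.517 ] [188.  162.5]
S [53  0  9 23 35] [375.1143 221.0571] [375. 221.]
S [ 20   4  15  14 146] [345.411  220.4452] [345.  220.5]
S [  0   7  62  31 219] [345.5982 241.1233] [348.5 232. ]
S [24 20 11 10 69] [347.3768 234.5652] [347.  234.5]
```

Call:
servo_tool(grip=[6,6,6,6,6,6,6,6,6,6], linear=[[-3.15,0,1.99],[-3.15,0,1.99],[-3.15,0,1.99],[-3.15,0,1.99],[-3.15,0,1.99],[-3.15,0,1.99],[0,3,0],[0,3,0],[0,2,0],[0,0,0]], spin=[0,0,0,0,0,0,0,0,0,0])

```text
time_s: 9.05
eef_pos: [0.5893, 0.1548, 0.0615]
orientation: [0.504, -0.502, 0.497, -0.497]
force: [-1.2, -1.5, -1.0]
width: 0.0596
```

Call:
servo_tool(grip=[6,6], linear=[[0,0,0],[0,0,0]], spin=[0,0])

```text
time_s: 9.22
eef_pos: [0.5947, 0.1543, 0.0689]
orientation: [-0.5, 0.499, -0.5, 0.501]
force: [-0.3, -0.1, 0.6]
width: 0.0599
```

Run:
```python
from h import *
pic("scene","scene4.png",(300,150,400,250),6)
s=monitor.sense(); print(s["eef_pos"],s["time_s"],s["width"])
```

```text
[0.59529251 0.15416825 0.06970805] 9.2667 0.05979696141757366
```

View pics/scene4.png

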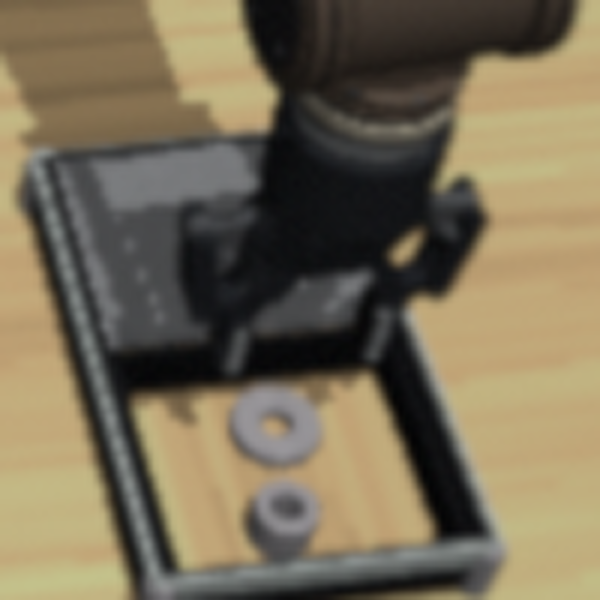

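Run:
```python
from h import *
np.set_printoptions(precision=1,suppress=True)
d=optics.get_image("scene")
for X in [(.5953,.154,.075),(.6063,.154,.075),(.5953,.154,.015),(.5953,.184,.075),(.5953,.124,.075)]: print(X,(proj(d,X)[0]-[300,150]+.5)*6-.5)
```

```text
(0.5953, 0.154, 0.075) [296.2 351.2]
(0.6063, 0.154, 0.075) [302.7 369.4]
(0.5953, 0.154, 0.015) [274.2 425.3]
(0.5953, 0.184, 0.075) [357.  344.9]
(0.5953, 0.124, 0.075) [235.2 357.5]
```

Call:
servo_tool(grip=[6,6,6,6,6,6], linear=[[-0.1,2,0.1],[0,2,0],[0,1.2,0],[0,0.6,0],[0,0.2,0],[0,0,0]], spin=[0,0,0,0,0,0])

```text
time_s: 9.82
eef_pos: [0.5951, 0.1548, 0.0078]
orientation: [0.5, -0.5, 0.5, -0.5]
force: [-0.2, 0.9, 0.2]
width: 0.0601
```

Call:
servo_tool(grip=[6,6,6,4,4,4,4,4], linear=[[0,0,0],[0,0.2,0],[0,0,0],[0,0,0],[0,0,0],[0,0,0],[0,0,0],[0,0,0]], spin=[0,0,0,0,0,0,0,0], grip_force=50)

```text
time_s: 10.48
eef_pos: [0.5956, 0.1549, 0.0064]
orientation: [-0.5, 0.5, -0.5, 0.5]
force: [0.1, 0.1, 5.1]
width: 0.043
```

Run:
```python
from h import *
pic("scene","scene5.png",(310,170,390,250),7)
s=monitor.sense(); print(s["eef_pos"],s["time_s"],s["width"],s["force"])
```

```text
[0.59556649 0.1549024  0.0064324 ] 10.5333 0.043140216554496444 [-0.70972215 -0.22341899  5.94697951]
```

View pics/scene5.png

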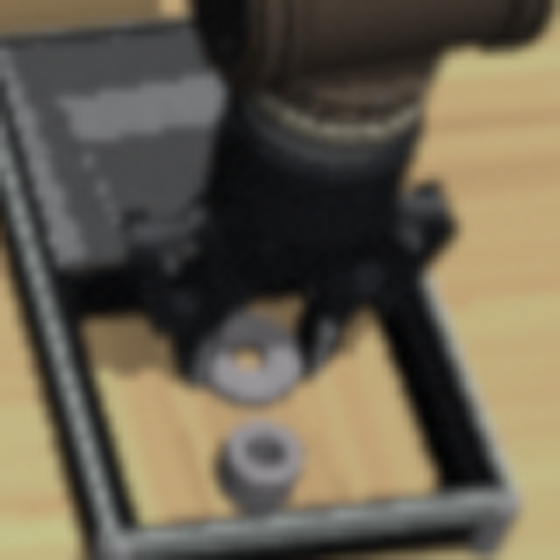

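Call:
servo_tool(grip=[4,4,4,4,4,4,4,4], linear=[[0,-0.2,0],[0,-0.5,0],[0,-1,0],[0,-1.5,0],[0,-3,0],[0,-3,0],[0,0,0],[0,0,0]], spin=[0,0,0,0,0,0,0,0])

```text
time_s: 11.2
eef_pos: [0.5965, 0.155, 0.1006]
orientation: [-0.498, 0.499, -0.501, 0.501]
force: [-0.6, 0.0, -0.7]
width: 0.043
```

Run:
```python
from h import *
d=pic("scene","scene6.png",(310,140,390,220),7)
s=monitor.sense(); print(s["eef_pos"],s["time_s"],s["width"],s["force"])
print((proj(d,s["eef_pos"])-[310,140]+.5)*7)
```

```text
[0.59492898 0.15478046 0.09824257] 11.25 0.042853402649962756 [ 0.47879035  0.0038342  -1.41721757]
[[288.36423326 444.00809247]]
```

View pics/scene6.png

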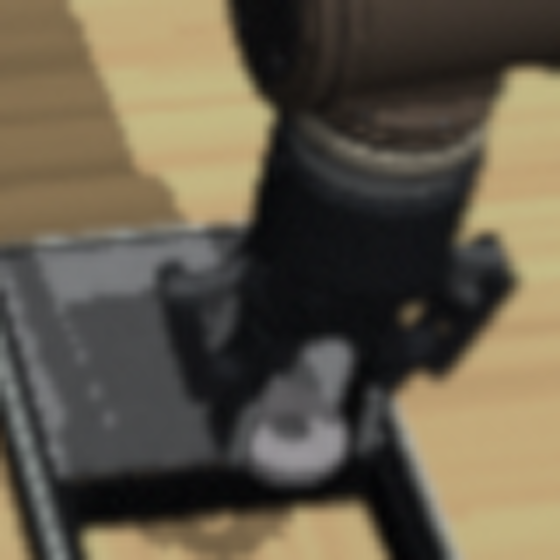

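Call:
servo_tool(grip=[4,4,4,4,4,4,4,4,4,4], linear=[[1,-3,0],[2,-3,-0.4],[3.2,-2.2,-0.5],[3.5,0,-0.5],[3.5,0,-0.5],[3.5,0,-0.5],[3.5,0,-0.5],[3.5,0,-0.5],[2,0,-0.5],[0,0,0]], spin=[0,0,0,0,0,0,0,0,0,0])

```text
time_s: 12.08
eef_pos: [0.5538, -0.1055, 0.1771]
orientation: [-0.5, 0.502, -0.5, 0.498]
force: [0.7, 0.7, -0.4]
width: 0.0428
```

Call:
servo_tool(grip=[4], linear=[[0,0,0]], spin=[0])

```text
time_s: 12.17
eef_pos: [0.5544, -0.1027, 0.1774]
orientation: [-0.5, 0.502, -0.499, 0.499]
force: [0.9, 1.4, -1.0]
width: 0.0426
```

Run:
```python
from h import *
d=pic("scene","scene7.png",(210,120,290,200),8)
t=pic("top","top7.png",(230,110,330,210),6)
s=monitor.sense(); print(s["eef_pos"],s["time_s"],s["width"],s["force"])
print((proj(d,s["eef_pos"])-[210,120]+.5)*8, proj(t,s["eef_pos"]))
```

```text
[ 0.55508136 -0.1012718   0.17803041] 12.2667 0.0426502085614043 [-1.11036574 -0.2308512  -0.58682575]
[[396.09480421 501.36206293]] [[270.20244064 169.82617431]]
```

View pics/scene7.png

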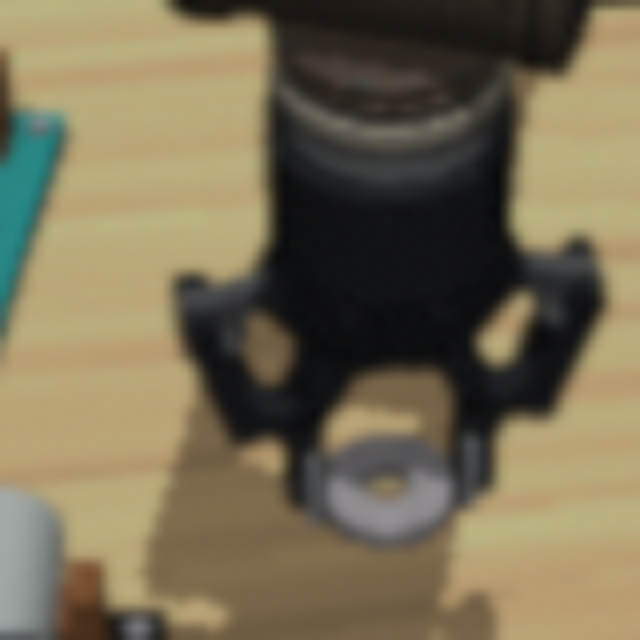

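View pics/top7.png

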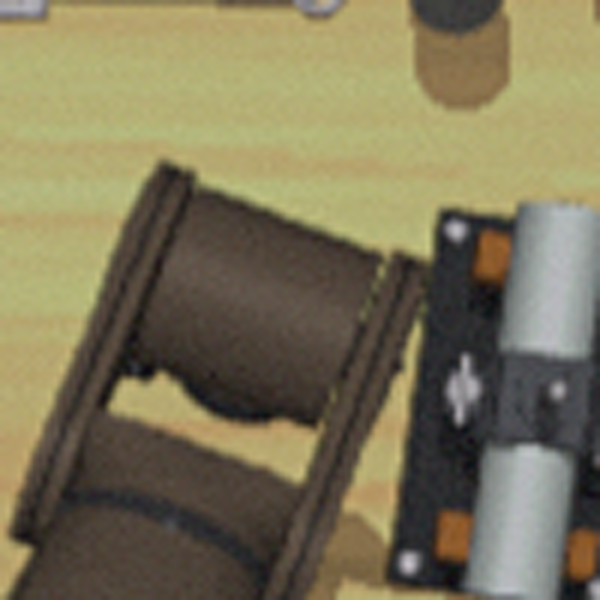

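```bash
cat > ov.py <<'E'
from h import *
def circ(d,c,r,tilt=0,n=80):
    a=np.linspace(0,2*np.pi,n); p=np.stack([r*np.cos(a),r*np.sin(a),0*a],1)
    ct,st=np.cos(tilt),np.sin(tilt); p=p@np.array([[ct,0,st],[0,1,0],[-st,0,ct]]).T
    return proj(d,p+np.array(c))
def overlay(d,fn,box,s,circles):
    im=cv2.resize(d["img"][box[1]:box[3],box[0]:box[2]],None,fx=s,fy=s,interpolation=cv2.INTER_CUBIC)
    for c,r,t,col in circles:
        p=((circ(d,c,r,t)-box[:2]+.5)*s-.5); cv2.polylines(im,[np.round(p).astype(np.int32)],True,col,1)
    cv2.imwrite("pics/"+fn,im)
E
python3 - <<'E'
from ov import *
d=optics.get_image("scene"); p=monitor.sense()["eef_pos"]; print(p)
zb=p[2]-.0014
overlay(d,"ov7.png",(240,150,275,200),14,[((p[0],p[1],zb+.01),.023,0,(0,255,0)),((p[0],p[1],zb),.023,0,(0,0,255)),((p[0],p[1],zb+.01),.0075,0,(0,255,0)),((p[0],p[1],zb),.0075,0,(0,0,255))])
E
```

```text
[ 0.55534114 -0.10096973  0.17835996]
```

View pics/ov7.png

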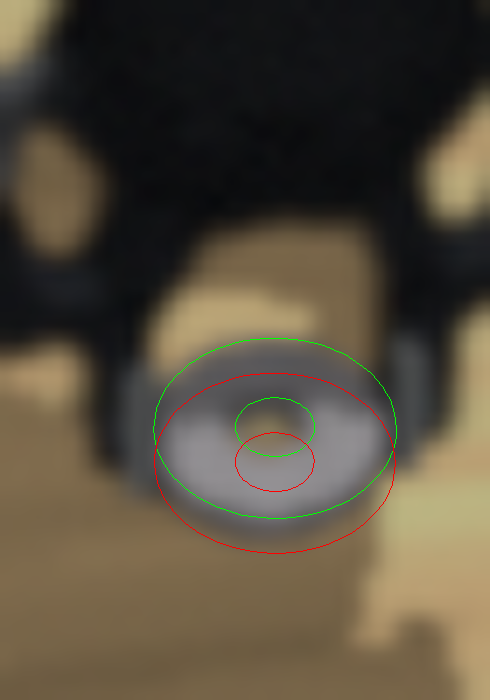

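Run:
```python
from ov import *
d=optics.get_image("scene"); t=optics.get_image("top")
np.save("pics/s8.npy",d,allow_pickle=True);np.save("pics/t8.npy",t,allow_pickle=True)
x,y=.548,-.250
C=[((x,y,.102),.0145,0,(0,255,0)),((x,y,.102),.006,0,(0,255,0)),((x,y,.148),.006,0,(0,0,255)),((x,y,.153),.003,0,(255,0,0))]
overlay(d,"ov8s.png",(185,180,230,220),16,C)
overlay(t,"ov8t.png",(303,155,343,195),14,C)
```

```text
(no output)
```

View pics/ov8s.png

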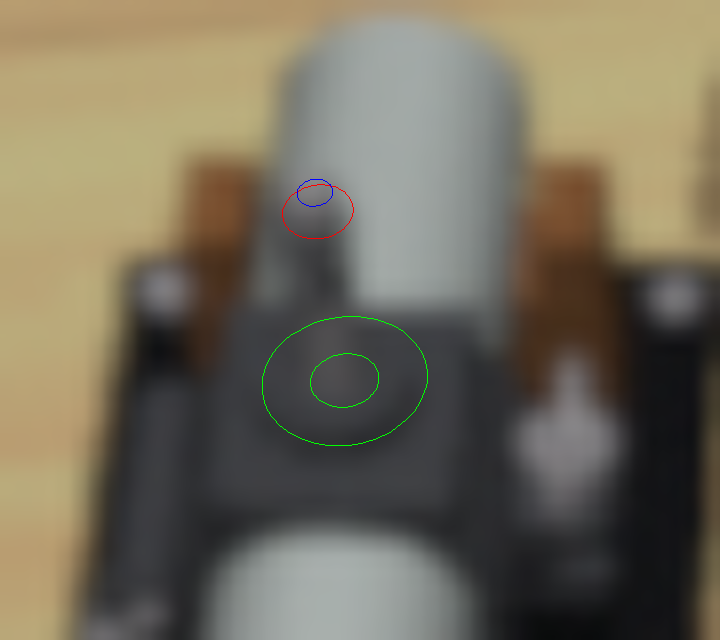

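View pics/ov8t.png

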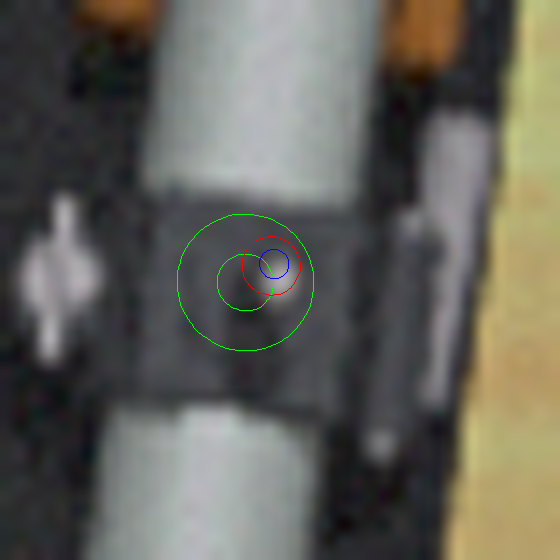

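Run:
```python
from ov import *
for n,box,s in [("s8",(188,183,223,217),18),("t8",(306,160,340,192),18)]:
    d=np.load(f"pics/{n}.npy",allow_pickle=True).item()
    g=d["img"][box[1]:box[3],box[0]:box[2]].astype(float)
    g=np.clip((g-30)*(1.7 if n=="s8" else 1.9),0,255).astype(np.uint8)
    cv2.imwrite(f"pics/e_{n}.png",cv2.resize(g,None,fx=s,fy=s,interpolation=cv2.INTER_NEAREST))
```

```text
(no output)
```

View pics/e_s8.png

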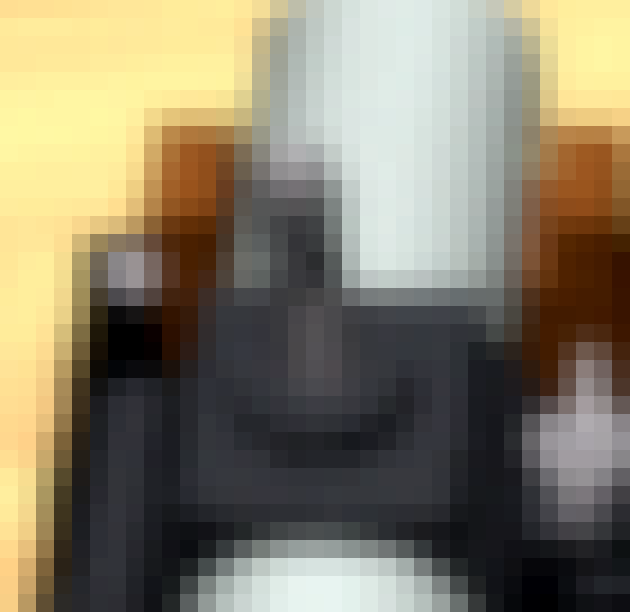

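View pics/e_t8.png

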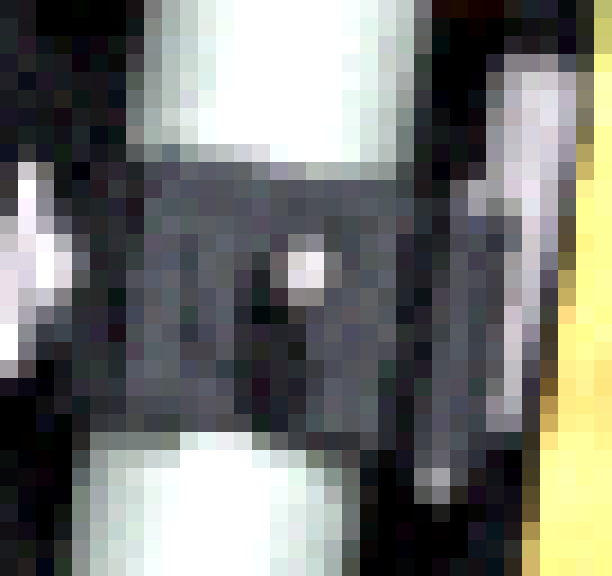

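Call:
servo_tool(grip=[4,4,4,4,4,4,4,4,4,4], linear=[[2,0,-0.1],[3,0,-0.2],[3,0,-0.2],[3,0,-0.2],[2,0,0],[1.3,0,0],[0.7,0,0],[0,0,0],[0,0,0],[0,0,0]], spin=[0,0,0,0,0,0,0,0,0,0])

```text
time_s: 13.25
eef_pos: [0.5489, -0.2508, 0.1793]
orientation: [-0.5, 0.5, -0.499, 0.5]
force: [-0.3, 0.3, -1.9]
width: 0.0431
```

Run:
```python
from ov import *
d=optics.get_image("scene"); p=monitor.sense()["eef_pos"]; print(p,monitor.sense()["time_s"])
np.save("pics/s9.npy",d,allow_pickle=True)
zb=p[2]-.0014; x,y=.548,-.2512
overlay(d,"ov9.png",(180,160,235,220),12,[((p[0],p[1],zb+.01),.023,0,(0,255,0)),((p[0],p[1],zb),.023,0,(0,0,255)),((p[0],p[1],zb+.01),.0075,0,(0,255,0)),((p[0],p[1],zb),.0075,0,(0,0,255)),((x,y,.153),.003,0,(255,0,0)),((x,y,.102),.0145,0,(255,0,0))])
overlay(d,"n9.png",(180,160,235,220),12,[])
```

```text
[ 0.5488975  -0.25080128  0.17936069] 13.3
```

View pics/ov9.png

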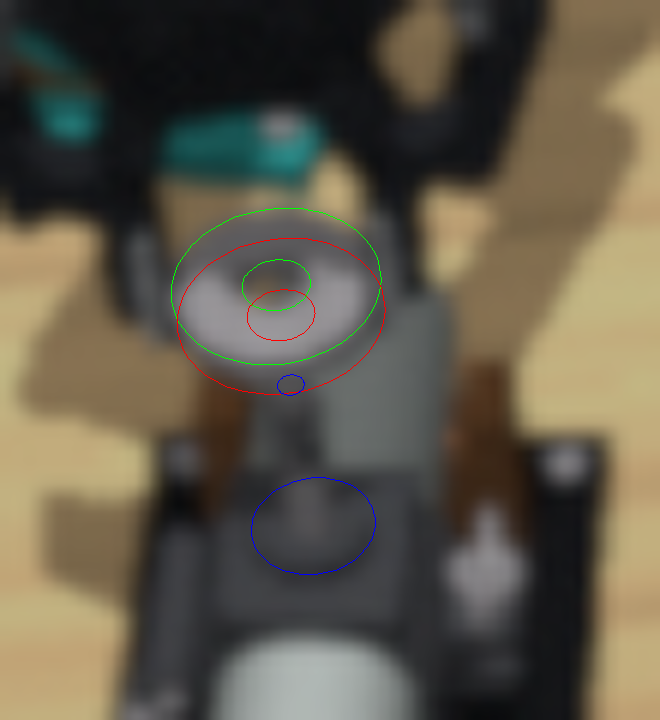

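View pics/n9.png

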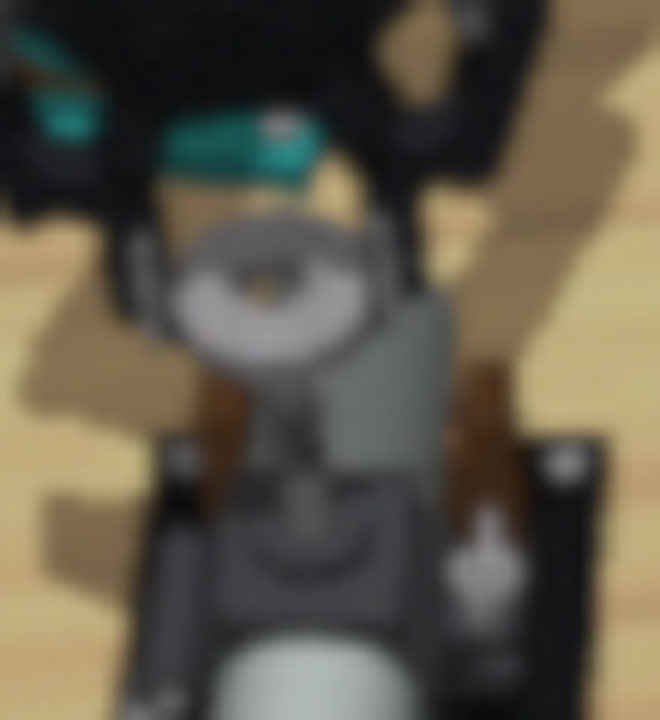

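Run:
```python
from ov import *
d=np.load("pics/s9.npy",allow_pickle=True).item()
print("cols 199-207 rows 174-196")
g=d["img"][174:196,199:208].astype(int)
for i,r in enumerate(g): print(174+i,[tuple(c) for c in r[1::2]])
p=[ 0.5488975,-0.25080128,0.17936069]
zb=p[2]-.0014
for dz,nm in [(.01,"top"),(0,"bot")]:
    for r in (.023,.0075):
        c=circ(d,(p[0],p[1],zb+dz),r); print(nm,r,c.min(0),c.max(0))
print("row 184",[int(v) for v in d["img"][184,188:216].mean(1)])
print("row 186",[int(v) for v in d["img"][186,188:216].mean(1)])
```

```text
cols 199-207 rows 174-196
174 [(np.int64(71), np.int64(74), np.int64(33)), (np.int64(90), np.int64(93), np.int64(39)), (np.int64(94), np.int64(97), np.int64(37)), (np.int64(97), np.int64(127), np.int64(130))]
175 [(np.int64(75), np.int64(88), np.int64(78)), (np.int64(86), np.int64(102), np.int64(88)), (np.int64(85), np.int64(96), np.int64(70)), (np.int64(107), np.int64(144), np.int64(155))]
176 [(np.int64(85), np.int64(111), np.int64(124)), (np.int64(99), np.int64(127), np.int64(136)), (np.int64(94), np.int64(116), np.int64(112)), (np.int64(112), np.int64(150), np.int64(164))]
177 [(np.int64(92), np.int64(112), np.int64(125)), (np.int64(100), np.int64(117), np.int64(127)), (np.int64(97), np.int64(111), np.int64(116)), (np.int64(108), np.int64(139), np.int64(152))]
178 [(np.int64(93), np.int64(97), np.int64(103)), (np.int64(95), np.int64(98), np.int64(102)), (np.int64(93), np.int64(94), np.int64(98)), (np.int64(97), np.int64(106), np.int64(113))]
179 [(np.int64(94), np.int64(92), np.int64(94)), (np.int64(93), np.int64(91), np.int64(93)), (np.int64(91), np.int64(90), np.int64(91)), (np
[... 2858 characters left out ...]
9), np.int64(47), np.int64(58)), (np.int64(64), np.int64(64), np.int64(62)), (np.int64(53), np.int64(52), np.int64(52)), (np.int64(71), np.int64(71), np.int64(69))]
top 0.023 [193.79662058 176.83447746] [211.25563374 189.88889801]
top 0.0075 [199.6859876  181.14881965] [205.37813088 185.40496467]
bot 0.023 [194.25920847 179.33853745] [211.58850802 192.36926356]
bot 0.0075 [200.10470933 183.64577072] [205.75456956 187.89420383]
row 184 [82, 53, 45, 69, 79, 72, 94, 125, 143, 147, 139, 120, 104, 99, 95, 95, 106, 125, 140, 147, 148, 138, 105, 84, 82, 66, 59, 73]
row 186 [97, 79, 61, 67, 78, 72, 86, 121, 143, 149, 150, 148, 147, 146, 143, 144, 146, 146, 147, 148, 143, 124, 92, 73, 84, 93, 93, 91]
```

Call:
servo_tool(grip=[4,4,4,4,4,4,4], linear=[[0.04,1,-0.05],[0,0.8,0],[0,0.4,0],[0,0.3,0],[0,0.3,0],[0,0,0],[0,0,0]], spin=[0,0,0,0,0,0,0])

```text
time_s: 13.88
eef_pos: [0.5482, -0.2526, 0.1513]
orientation: [-0.5, 0.5, -0.5, 0.5]
force: [0.7, -0.4, -0.3]
width: 0.0428
```

Call:
servo_tool(grip=[4,4,4,4,4], linear=[[0,0.3,0],[0,0.3,0],[0,0.2,0],[0,0,0],[0,0,0]], spin=[0,0,0,0,0])

```text
time_s: 14.3
eef_pos: [0.5481, -0.2526, 0.1432]
orientation: [-0.5, 0.5, -0.5, 0.5]
force: [0.8, -0.3, -0.5]
width: 0.0426
```

Run:
```python
from ov import *
d=optics.get_image("scene"); s=monitor.sense(); p=s["eef_pos"]; print(p,s["force"],s["ft_torque"])
zb=p[2]-.0014; x,y=.548,-.2512
overlay(d,"n10.png",(180,160,235,220),12,[])
```

```text
[ 0.54823535 -0.25263423  0.14343277] [0.0043769  0.22907767 0.55471189] [-0.00753433 -0.03605511 -0.01957411]
```

View pics/n10.png

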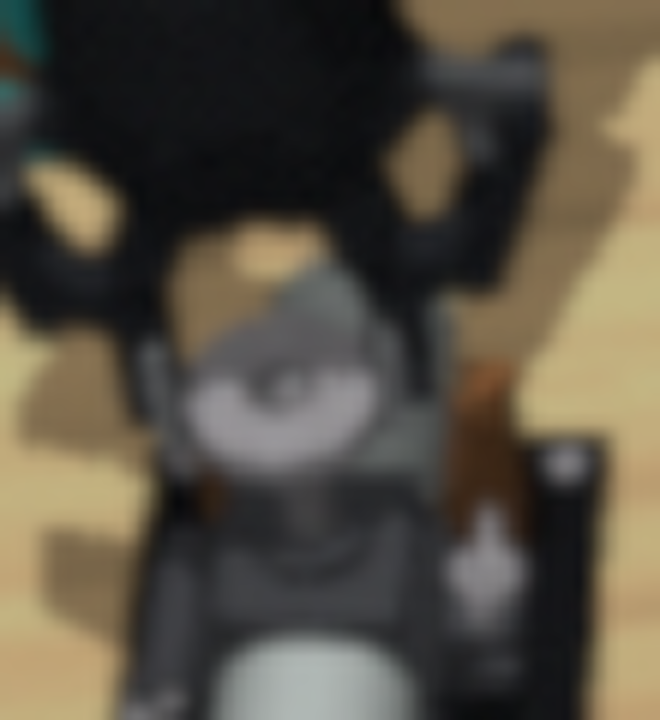

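Call:
servo_tool(grip=[4,4,4,4,4,4,4], linear=[[-0.12,0,0],[0,0.3,0],[0,0.4,0],[0,0.4,0],[0,0.4,0],[0,0,0],[0,0,0]], spin=[0,0,0,0,0,0,0])

```text
time_s: 14.93
eef_pos: [0.5479, -0.2512, 0.1278]
orientation: [-0.5, 0.5, -0.5, 0.5]
force: [0.0, 0.2, -0.7]
width: 0.0431
```

Call:
servo_tool(grip=[4,4,4,4,4,4,4,4], linear=[[0,0.5,0],[0,0.5,0],[0,0.5,0],[0,0.3,0],[0,0.2,0],[0,0.1,0],[0,0,0],[0,0,0]], spin=[0,0,0,0,0,0,0,0])

```text
time_s: 15.6
eef_pos: [0.5483, -0.2514, 0.1076]
orientation: [0.5, -0.5, 0.5, -0.5]
force: [-1.3, 0.6, -0.7]
width: 0.0432
```

Call:
servo_tool(grip=[4,4,4,4,4.4,5.0,5.6,6,6,6], linear=[[0,0.1,0],[0,0.1,0],[0,0.05,0],[0,0,0],[0,0,0],[0,0,0],[0,0,0],[0,0,0],[0,0,0],[0,0,0]], spin=[0,0,0,0,0,0,0,0,0,0])

```text
time_s: 16.43
eef_pos: [0.5483, -0.2514, 0.1051]
orientation: [0.5, -0.5, 0.5, -0.5]
force: [0.4, 0.3, 0.7]
width: 0.06
```

Run:
```python
from ov import *
d=optics.get_image("scene"); s=monitor.sense(); p=s["eef_pos"]; print(p,s["force"],s["width"],s["time_s"])
overlay(d,"n11.png",(180,170,235,225),12,[])
x,y=.548,-.2512
overlay(d,"ov11.png",(180,170,235,225),12,[((x,y,.102),.023,0,(0,0,255)),((x,y,.112),.023,0,(0,255,0)),((x,y,.153),.003,0,(255,0,0))])
```

```text
[ 0.5483037  -0.25144204  0.10511283] [-0.05721328  0.53675767 -0.0476229 ] 0.06003263459400353 16.4833
```

View pics/n11.png

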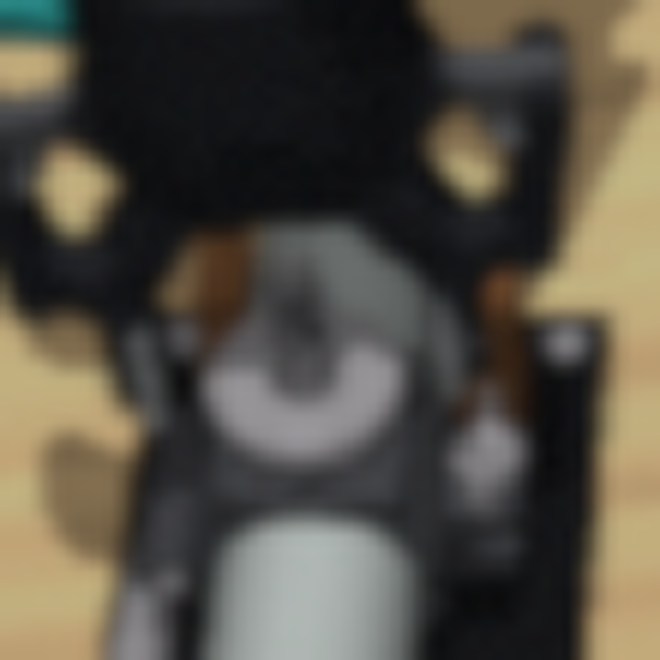

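View pics/ov11.png

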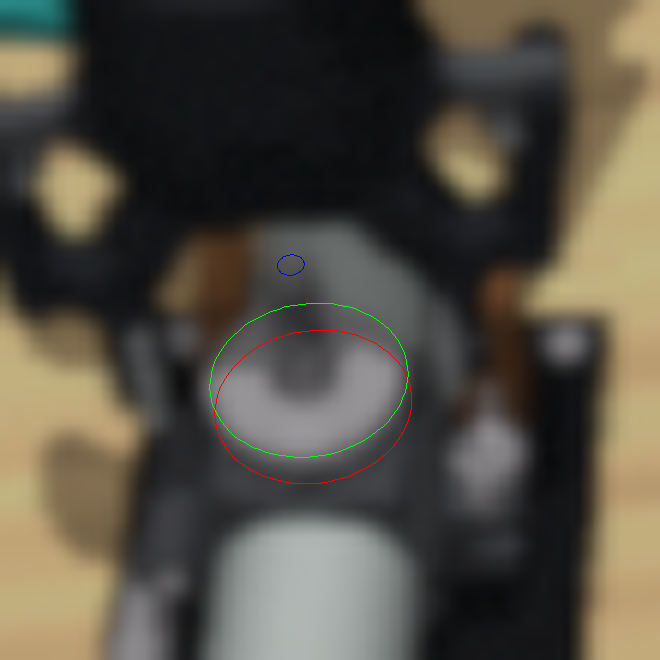

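Call:
servo_tool(grip=[6,6,6,6,6,5,5,5,5,5], linear=[[0,-1,0],[0,-2,0],[0,-3,0],[0,-3,0],[-2,-1,0.5],[-3.5,0,0.9],[-3.5,0,0.9],[-3.5,0,0.9],[-3.5,0,0.9],[-3.5,0,0.9]], spin=[0,0,0,0,0,0,0,0,0,0])

```text
time_s: 17.32
eef_pos: [0.5986, -0.0548, 0.2062]
orientation: [0.5, -0.5, 0.501, -0.5]
force: [0.2, -0.9, -0.1]
width: 0.0498
```

Call:
servo_tool(grip=[5,5,5,5,5,5,5,5,5,5], linear=[[-3.5,0,0.9],[-3.5,0,0.9],[-3.5,0,0.9],[-3.5,0,0.9],[-3.5,0,0.9],[-2,2,0.9],[0,3,0],[0,3,0],[0,2,0],[0,0,0]], spin=[0,0,0,0,0,0,0,0,0,0])

```text
time_s: 18.15
eef_pos: [0.6486, 0.1387, 0.0993]
orientation: [0.503, -0.502, 0.497, -0.497]
force: [-0.6, -0.9, -1.2]
width: 0.0502
```

Call:
servo_tool(grip=[5,5], linear=[[0,0,0],[0,0,0]], spin=[0,0])

```text
time_s: 18.32
eef_pos: [0.6536, 0.1386, 0.1073]
orientation: [0.499, -0.499, 0.501, -0.501]
force: [0.1, 0.5, 0.2]
width: 0.0498
```

Run:
```python
from ov import *
d=optics.get_image("scene"); s=monitor.sense(); p=s["eef_pos"]; print(p,s["force"],s["width"],s["time_s"])
x,y=.6532,.1416
overlay(d,"ov12.png",(315,180,380,250),9,[((x,y,.031),.016,0,(0,255,0)),((x,y,.031),.0075,0,(0,255,0)),((x,y,.005),.016,0,(0,0,255)),((p[0]+.011,p[1],p[2]+.003),.003,0,(255,0,0))])
overlay(d,"n12.png",(180,170,235,225),12,[])
```

```text
[0.65406522 0.13855398 0.10798254] [0.14257184 0.16293956 0.55926593] 0.04969104783531567 18.3667
```

View pics/ov12.png

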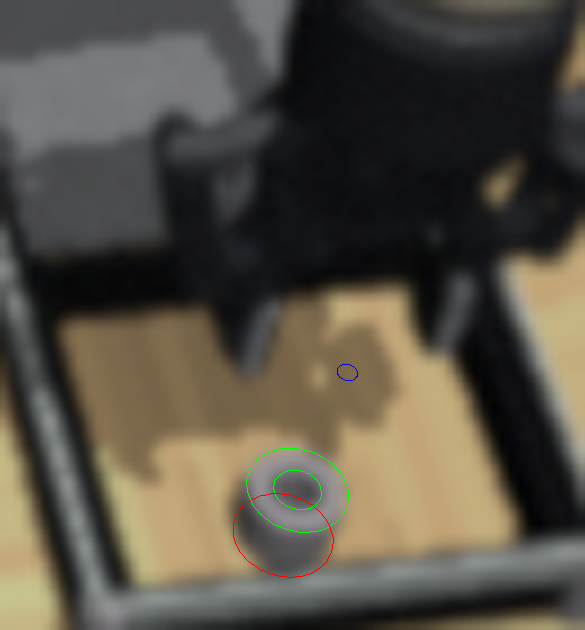

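View pics/n12.png

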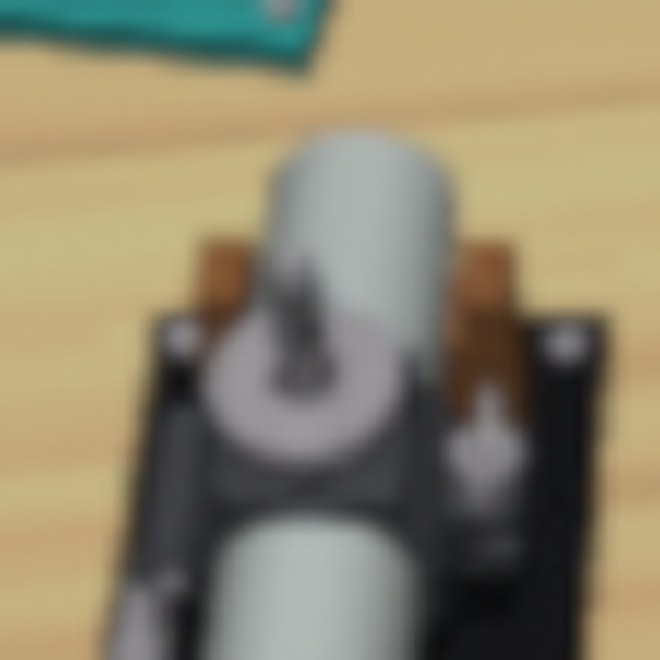

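Call:
servo_tool(grip=[5,5,5,5,5,5,5,5], linear=[[-0.3,2,-0.1],[0,2.5,0],[0,2.5,0],[0,1.5,0],[0,0.8,0],[0,0.3,0],[0,0,0],[0,0,0]], spin=[0,0,0,0,0,0,0,0])

```text
time_s: 19.03
eef_pos: [0.6526, 0.1416, 0.0107]
orientation: [0.499, -0.499, 0.501, -0.501]
force: [0.1, 0.1, 0.3]
width: 0.0499
```

Call:
servo_tool(grip=[4,2.6,2.6,2.6,2.6,2.6], linear=[[0,0,0],[0,0,0],[0,0,0],[0,0,0],[0,0,0],[0,0,0]], spin=[0,0,0,0,0,0], grip_force=50)

```text
time_s: 19.53
eef_pos: [0.6528, 0.1417, 0.0109]
orientation: [-0.499, 0.499, -0.501, 0.501]
force: [-0.5, -0.1, 6.3]
width: 0.0297
```

Call:
servo_tool(grip=[2.6,2.6,2.6,2.6,2.6,2.6,2.6,2.6,2.6,2.6], linear=[[0,-0.5,0],[0,-1.5,0],[0,-3,0],[0,-3.5,0],[0,-3.5,0],[1,-3.5,0],[2.5,-3,-0.5],[3.5,-0.5,-0.9],[3.5,0,-0.9],[3.5,0,-0.9]], spin=[0,0,0,0,0,0,0,0,0,0])

```text
time_s: 20.37
eef_pos: [0.6189, 0.0006, 0.201]
orientation: [-0.5, 0.499, -0.5, 0.501]
force: [-0.1, 0.1, -1.6]
width: 0.0294
```

Call:
servo_tool(grip=[2.6,2.6,2.6,2.6,2.6,2.6,2.6,2.6,2.6,2.6], linear=[[3.5,0,-0.9],[3.5,0,-0.9],[3.5,0,-0.9],[3.5,0,-0.9],[3.5,0,-1],[3.5,0,-1],[2,0,-0.8],[1,0,-0.4],[0,0,0],[0,0,0]], spin=[0,0,0,0,0,0,0,0,0,0])

```text
time_s: 21.2
eef_pos: [0.5511, -0.2378, 0.199]
orientation: [-0.5, 0.501, -0.5, 0.5]
force: [-0.2, 0.3, -1.2]
width: 0.0297
```

Run:
```python
from ov import *
d=optics.get_image("scene"); s=monitor.sense(); p=s["eef_pos"]; print(p,s["force"],s["width"],s["time_s"])
zb=p[2]-.0059
C=[((p[0],p[1],zb+.026),.016,0,(0,255,0)),((p[0],p[1],zb+.026),.0075,0,(0,255,0)),((p[0],p[1],zb),.016,0,(0,0,255)),((.548,-.2512,.153),.003,0,(255,0,0))]
u=proj(d,p)[0].astype(int); b=(u[0]-28,u[1]-30,u[0]+27,u[1]+25)
overlay(d,"ov13.png",b,12,C); overlay(d,"n13.png",b,12,[])
```

```text
[ 0.55137701 -0.2371784   0.19897304] [ 0.34680968  0.48035261 -1.26452686] 0.02936023442733909 21.25
```

View pics/ov13.png

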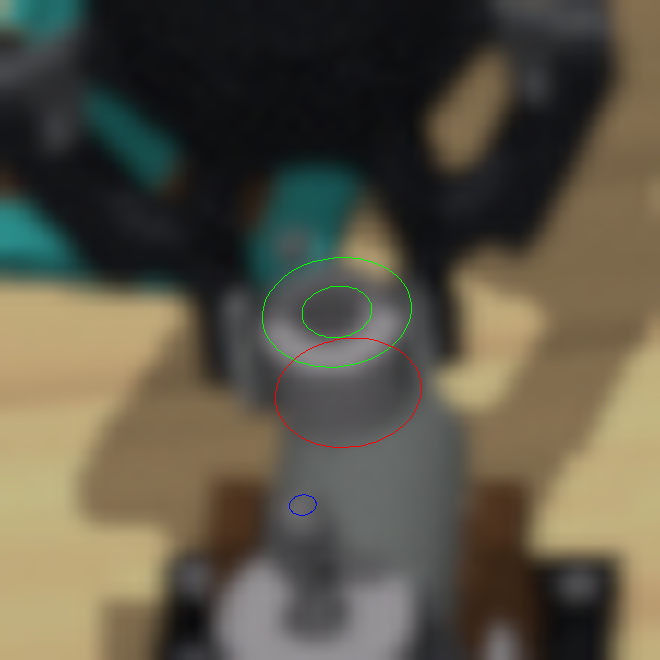

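View pics/n13.png

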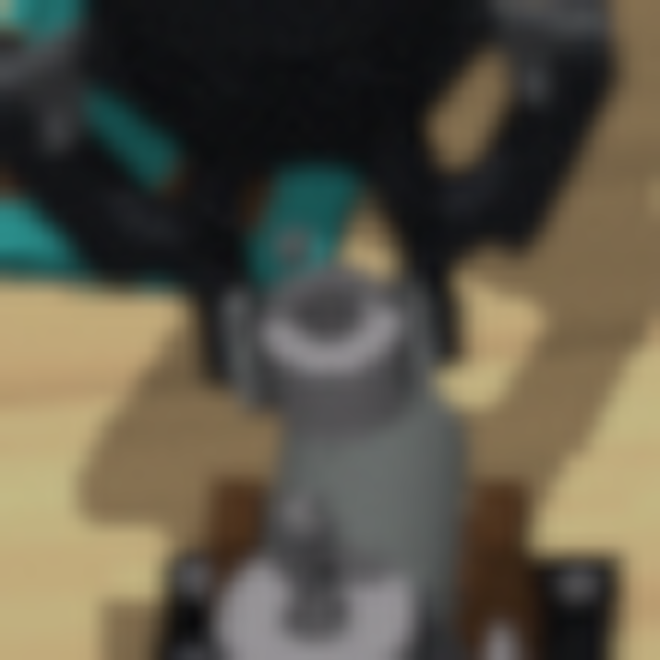

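Call:
servo_tool(grip=[2.6,2.6,2.6,2.6,2.6,2.6,2.6], linear=[[0.7,0.5,-0.15],[0.6,0.5,-0.15],[0.1,0.5,0],[0,0.5,0],[0,0.3,0],[0,0,0],[0,0,0]], spin=[0,0,0,0,0,0,0])

```text
time_s: 21.83
eef_pos: [0.5481, -0.252, 0.1755]
orientation: [-0.5, 0.5, -0.5, 0.5]
force: [0.1, 0.6, -0.8]
width: 0.0299
```

Call:
servo_tool(grip=[2.6,2.6,2.6,2.6,2.6,2.6,2.6], linear=[[-0.07,0.5,0],[0,0.5,0],[0,0.5,0],[0,0.4,0],[0,0.3,0],[0,0,0],[0,0,0]], spin=[0,0,0,0,0,0,0])

```text
time_s: 22.42
eef_pos: [0.5479, -0.2515, 0.1535]
orientation: [-0.5, 0.5, -0.5, 0.5]
force: [-1.0, 0.5, -0.7]
width: 0.0295
```

Call:
servo_tool(grip=[2.6,2.6,2.6,2.6,2.6,2.6,2.6,2.6,2.6], linear=[[-0.02,0.4,0],[0,0.4,0],[0,0.5,0],[0,0.5,0],[0,0.5,0],[0,0.5,0],[0,0.3,0],[0,0,0],[0,0,0]], spin=[0,0,0,0,0,0,0,0,0])

```text
time_s: 23.17
eef_pos: [0.5477, -0.2513, 0.1217]
orientation: [-0.5, 0.501, -0.5, 0.5]
force: [-3.4, -0.6, -3.1]
width: 0.0296
```

Call:
servo_tool(grip=[2.6,2.6,2.6,2.6,2.6], linear=[[0,0,-0.05],[0,0.1,0],[0,0.1,0],[0,0,0],[0,0,0]], spin=[0,0,0,0,0])

```text
time_s: 23.58
eef_pos: [0.5477, -0.2514, 0.1215]
orientation: [-0.5, 0.5, -0.5, 0.5]
force: [-5.0, 2.3, 1.6]
width: 0.0297
```

Run:
```python
from ov import *
d=optics.get_image("scene"); s=monitor.sense(); p=s["eef_pos"]; print(p,s["force"],s["ft_torque"],s["width"],s["time_s"])
zb=p[2]-.0059
C=[((p[0],p[1],zb+.026),.016,0,(0,255,0)),((p[0],p[1],zb),.016,0,(0,0,255)),((.548,-.2512,.112),.023,0,(255,0,0)),((.548,-.2512,.153),.003,0,(255,0,0))]
b=(177,165,232,220)
overlay(d,"ov14.png",b,12,C); overlay(d,"n14.png",b,12,[])
```

```text
[ 0.54769847 -0.25143392  0.12147275] [-4.15527026  1.03441541  1.20362216] [ 0.2263076   0.8208009  -0.02783242] 0.029800893695727013 23.6333
```

View pics/ov14.png

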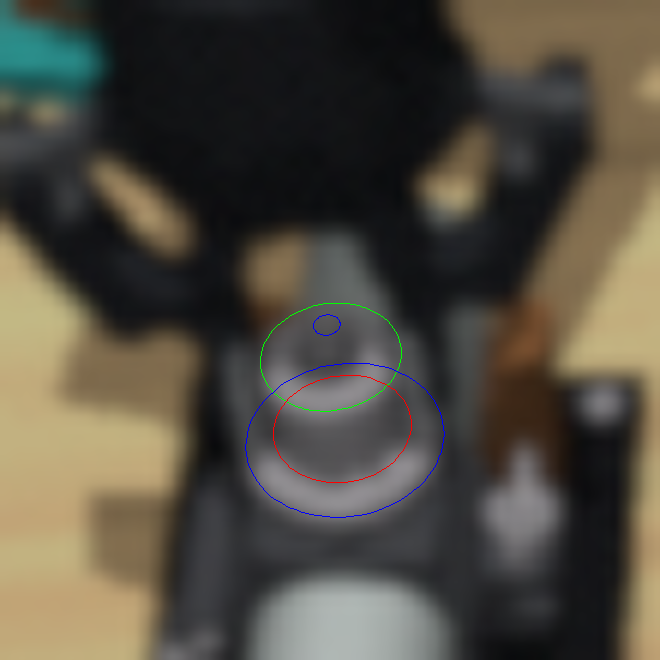

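View pics/n14.png

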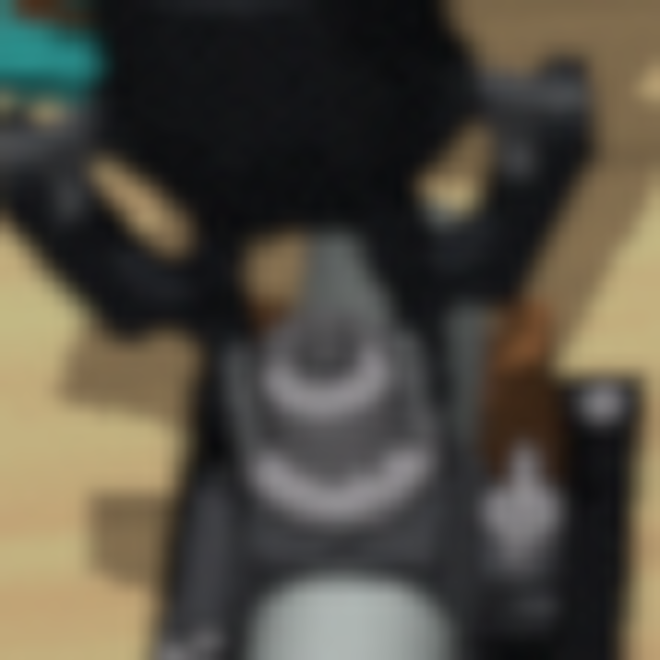

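Call:
servo_tool(grip=[3.2,3.6,4.2,5,5,5,5], linear=[[0,0,0],[0,0,0],[0,0,0],[0,0,0],[0,0,0],[0,0,0],[0,0,0]], spin=[0,0,0,0,0,0,0])

```text
time_s: 24.22
eef_pos: [0.5479, -0.2516, 0.1211]
orientation: [0.5, -0.5, 0.5, -0.5]
force: [-0.1, -0.7, -0.5]
width: 0.0498
```

Run:
```python
from ov import *
d=optics.get_image("scene"); s=monitor.sense(); p=s["eef_pos"]; print(p,s["force"],s["ft_torque"],s["width"],s["time_s"])
x,y=.548,-.2512
C=[((x,y,.138),.016,0,(0,255,0)),((x,y,.112),.016,0,(0,0,255)),((x,y,.112),.023,0,(255,0,0)),((x,y,.102),.023,0,(255,0,0)),((x,y,.153),.003,0,(255,0,0))]
b=(177,165,232,220)
overlay(d,"ov15.png",b,12,C); overlay(d,"n15.png",b,12,[])
```

```text
[ 0.54787628 -0.25150924  0.12101402] [-0.52897624  0.54375717  0.14874156] [-0.03236231  0.01050652 -0.01205112] 0.04981461892933224 24.2667
```

View pics/ov15.png

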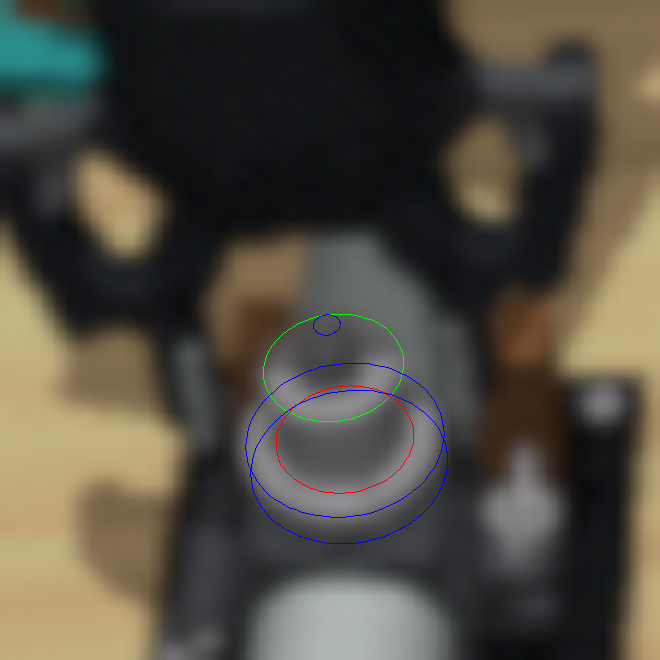

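View pics/n15.png

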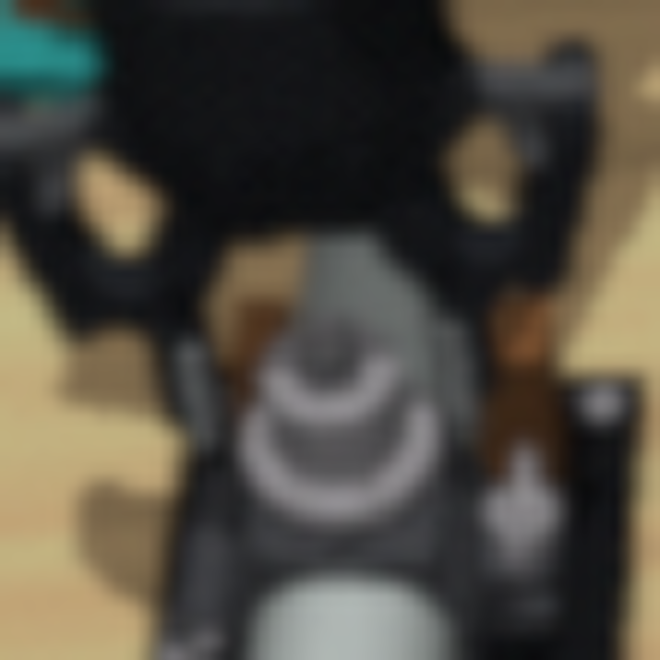

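Call:
servo_tool(grip=[5,5,5,5,5,5,5,5,5,5], linear=[[0,-1,0],[0,-2,0],[0,-3,0],[0,-3,0],[0,-2,0],[-3,0,-1],[-3.5,0,-1],[-3.5,0,-1],[-3.5,0,-1],[-2,0,0]], spin=[0,0,0,0,0,0,0,0,0,0])

```text
time_s: 25.1
eef_pos: [0.5062, -0.0936, 0.2317]
orientation: [-0.5, 0.5, -0.5, 0.5]
force: [0.1, -0.7, -0.2]
width: 0.0503
```

Call:
servo_tool(grip=[5,5,5], linear=[[0,0,0],[0,0,0],[0,0,0]], spin=[0,0,0])

```text
time_s: 25.35
eef_pos: [0.5082, -0.0971, 0.2317]
orientation: [0.5, -0.5, 0.501, -0.5]
force: [0.9, -0.5, 0.1]
width: 0.0501
```

Run:
```python
from ov import *
d=optics.get_image("scene"); t=optics.get_image("top"); s=monitor.sense(); print(s["eef_pos"],s["force"],s["time_s"])
x,y=.548,-.2512
C=[((x,y,.138),.016,0,(0,255,0)),((x,y,.112),.016,0,(0,0,255)),((x,y,.112),.023,0,(255,0,0)),((x,y,.102),.023,0,(255,0,0)),((x,y,.153),.003,0,(255,0,0))]
overlay(d,"ov16.png",(177,165,232,220),12,C); overlay(d,"n16.png",(177,165,232,220),12,[])
cv2.imwrite("pics/scene16.png",d["img"]); cv2.imwrite("pics/top16.png",t["img"])
```

```text
[ 0.50806756 -0.09760364  0.23126515] [0.42378178 0.35924898 0.1224596 ] 25.45
```

View pics/ov16.png

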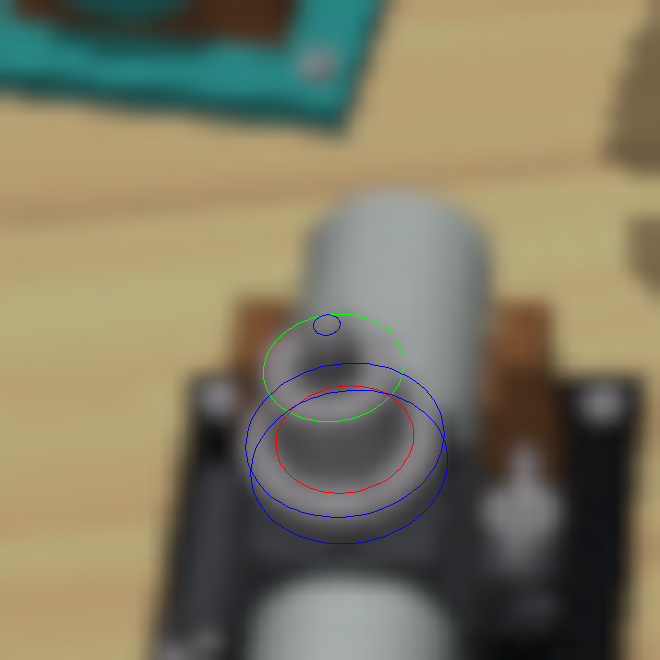

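View pics/n16.png

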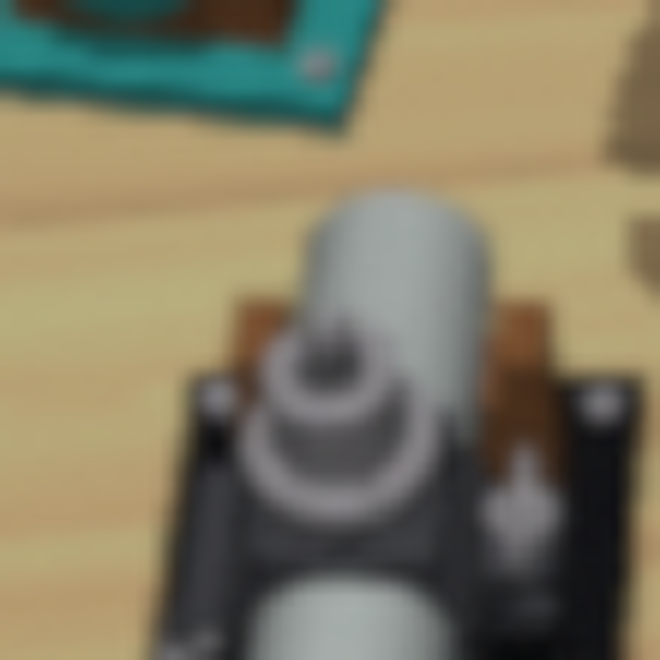

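View pics/top16.png

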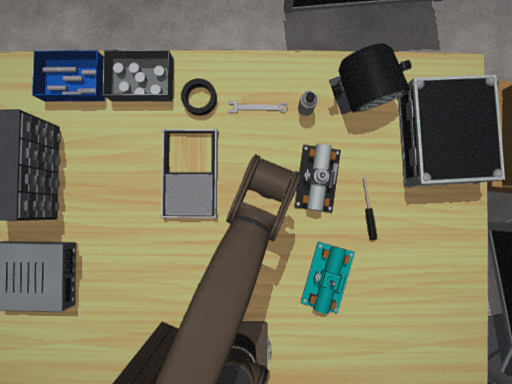

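View pics/scene16.png

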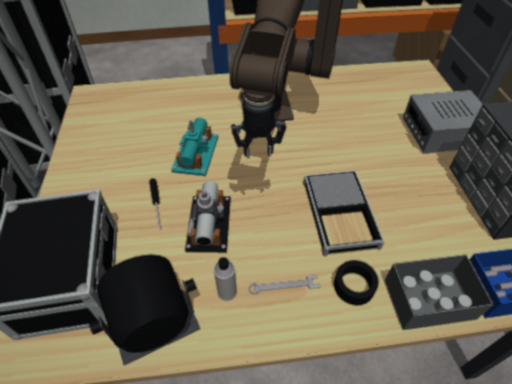

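Run:
```python
from station import order, monitor
s=monitor.sense(); print(s["time_s"],s["dq"]); print(order.close_job())
```

```text
25.45 [-0.00369363  0.0050338   0.00212684  0.00268922  0.00122852  0.00278399]
the job is handed in; nothing more can be done
None
```

I handed the job in at 25.5 s of the 72 s allowed. As far as the last pictures show, everything is in place, but the hand-in gave no verdict.

- **Cover:** I pressed on it with 8 to 14 N and dragged it until it met its stop (about 3.6 N pushing back). In the picture taken straight after, its inner edge lies just past the tray's middle, as it should when fully open.
- **Washer:** I lowered it over the stud without contact and let go about 2 mm above the seat. It then lined up with the predicted home position in the scene camera to about 1 px (2–3 mm).
- **Bush:** about 4 mm above home it stopped going down, with up to 5 N of side force. I released it there and it dropped the rest of the way. The last pictures show it resting on the washer with the stud tip above it.
- **Bystanders:** the spanner, screwdriver, tape and spray can look unmoved in the last pictures. The arm ended clear of everything, with no force reading.

**Checks that disagreed:**
- The two cameras differed by 3 to 6 mm in x at low heights. I used the scene camera, which agreed with the gripper's own position to about 1 to 2 mm.
- The gripper read 43 mm on the 46 mm washer and 30 mm on the 32 mm bush. The pictures showed both held level.

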